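# Find the spacer for a microscope arm knuckle and hang up the spares

### The job

Find the spacer plate that belongs in the white arm knuckle's slot: working up from the thinnest plate on the wire carrier, try each fully home in the slot until one just fits without rattling, and leave that one standing in the knuckle, fully home, with its hole in line with the pin bores. Hang every other plate, thicker ones included, by its hole on the pegs of the storage stand, and leave the other things on the bench alone.

Things in the scene. Friction and masses are not known exactly. Their poses are not given: they have to be found in the camera images.
- spacer_8: aluminium plate 8 mm thick, 76 g: 44 mm wide, 72 mm high, above that a 22 mm wide, 36 mm high black plastic tab (same thickness) to hold it by. Round 16 mm hole through the faces, centre 48 mm above the lower edge = origin; x through the thickness, y width, z up (tab: z 24 to 60 mm). Starts hanging on a carrier peg, x along the peg. May be absent.
- spacer_12: aluminium plate 12 mm thick, 114 g: 44 mm wide, 72 mm high, above that a 22 mm wide, 36 mm high black plastic tab (same thickness) to hold it by. Round 16 mm hole through the faces, centre 48 mm above the lower edge = origin; x through the thickness, y width, z up (tab: z 24 to 60 mm). Starts hanging on a carrier peg, x along the peg. May be absent.
- spacer_16: aluminium plate 16 mm thick, 152 g: 44 mm wide, 72 mm high, above that a 22 mm wide, 36 mm high black plastic tab (same thickness) to hold it by. Round 16 mm hole through the faces, centre 48 mm above the lower edge = origin; x through the thickness, y width, z up (tab: z 24 to 60 mm). Starts hanging on a carrier peg, x along the peg. Always there.
- spacer_20: aluminium plate 20 mm thick, 190 g: 44 mm wide, 72 mm high, above that a 22 mm wide, 36 mm high black plastic tab (same thickness) to hold it by. Round 16 mm hole through the faces, centre 48 mm above the lower edge = origin; x through the thickness, y width, z up (tab: z 24 to 60 mm). Starts hanging on a carrier peg, x along the peg. Always there.
- spacer_24: aluminium plate 24 mm thick, 228 g: 44 mm wide, 72 mm high, above that a 22 mm wide, 36 mm high black plastic tab (same thickness) to hold it by. Round 16 mm hole through the faces, centre 48 mm above the lower edge = origin; x through the thickness, y width, z up (tab: z 24 to 60 mm). Starts hanging on a carrier peg, x along the peg. May be absent.
- knuckle_a: white cast fork standing loose on the bench, 950 g: flange 96 mm across, two upright cheeks 12 mm thick, 44 mm wide, tops rounded (6 mm radius lead-in) and 91 mm up; between them a slot open at top and sides, floor 25 mm up. Origin: centre of the underside; x across the slot, y along it, z up. One of knuckle_a and knuckle_b is there, the other absent.
- knuckle_b: as knuckle_a, with another slot width. A knuckle's slot is 1.7 mm wider than the spacer that belongs in it, the 16 or the 20 mm one, not told which; a thinner one rattles (5 mm or more of play), a 4 mm thicker one only stands on the cheek tops.
- knuckle_a_bore (a point): middle of the slot of knuckle_a at the height of the pin bores seen in its cheeks, 73 mm above the bench: where the spacer's hole centre lies when it is fully home and flush with the cheeks' sides
- knuckle_b_bore (a point): middle of the slot of knuckle_b at the height of the pin bores seen in its cheeks, 73 mm above the bench: where the spacer's hole centre lies when it is fully home and flush with the cheeks' sides
- stand: storage stand, fixed: grey base 110 x 270 mm, two white posts, flat white bar behind the pegs (front face 24 mm to +x, top 108 mm up). Four level pegs along its -x (to the robot): 8 mm thick, 10 mm ball end, 48 mm long, axis 100 mm up, at y = -93, -31, 31, 93 mm. Origin on the bench under the middle of the row.
- carrier: bare steel wire carrier, fixed, 300 mm wide: triangular wire ends, 12 mm round bar behind the pegs (front 24 mm to +x, top 104 mm up). Five level pegs along its -x (to the robot): 8 mm thick, 10 mm ball end, 48 mm long, axis 100 mm up, at y = -112, -56, 0, 56, 112 mm. Origin on the bench under the middle of the row. A hanging spacer's lower edge is 48 mm up.
- stand_peg0 (a point): middle of the length of peg 0 of the storage stand, on its axis (peg 0 at the -y end); free end 24 mm to the stand's -x, bar 24 mm to its +x
- stand_peg1 (a point): middle of the length of peg 1 of the storage stand, on its axis (peg 0 at the -y end); free end 24 mm to the stand's -x, bar 24 mm to its +x
- stand_peg2 (a point): middle of the length of peg 2 of the storage stand, on its axis (peg 0 at the -y end); free end 24 mm to the stand's -x, bar 24 mm to its +x
- stand_peg3 (a point): middle of the length of peg 3 of the storage stand, on its axis (peg 0 at the -y end); free end 24 mm to the stand's -x, bar 24 mm to its +x
- mirror: bystander, to be left alone: dental mirror, 160 mm long, lying flat; origin near the middle of its handle
- pivot_pin: bystander, to be left alone: headed steel pin, 65 mm long, lying
- grease: bystander, to be left alone: white jar with black cap, 48 mm diameter, 50 mm high; origin under its centre
- driver: bystander, to be left alone: black-handled screwdriver, 190 mm, lying; origin near its middle
- handgrip: bystander, to be left alone: black moulded microscope hand grip, 190 mm long, lying
- dish: bystander, to be left alone: steel bowl, 90 mm across, 25 mm high; origin under its centre
- eyepiece: bystander, to be left alone: black and white eyepiece standing on end, 48 mm across, 62 mm high; origin under its centre
There are look-alikes about, which are no part of the job. What is shaped like the spacer_16 but purple is not meant. What is shaped like the spacer_20 but green is not meant.

How it is judged:
By the outcome, as a careful person would: the job done as asked, in the order asked, and still so for the second after the job is handed in, with the robot touching nothing.
Of knuckle_a, knuckle_b only 1 to 1 are there at a start; the rules pass over those that are not, and their reading is None.
Of spacer_8, spacer_12, spacer_24 only 2 to 3 are there at a start; the rules pass over those that are not, and their reading is None.
At some moment in a run one of knuckle_a, knuckle_b may be knocked a few centimetres aside while the robot is not near it.
It also fails if it takes over 210 s, if anything falls off the work surface, if the arm or the gripper's body presses on something with over 40 N, if the wrist force passes 120 N, or if a joint passes its speed limit or range.

### The arm

A 6-joint arm with a two-finger parallel gripper is mounted at the origin on the work surface. World frame = base frame: x ahead of the robot, y to its left, z up, the work surface at z = 0. Lengths are in m, angles in degrees, forces in N, time in s.
With the tool pointing down it reaches from about 0.325 to 0.775 m from the base axis. Payload 5.5 kg.
Tool frame: the origin (TCP) lies at the very end of the fingers, on their centre line; the grasp point (between the pads) lies 19 mm behind it; z points along the fingers, y is the line along which they close (so a half turn about z gives the same grasp; the last joint's range is limited). The gripper opens to 88 mm and grips with 3 to 60 N. Pads are 20 mm wide; open, the fingers measure 115 mm over their backs; the gripper's body (75 mm by 178 mm) begins 61 mm behind the grasp point.
Start: joints at [69.803, 5.22, 70.514, -0, 104.267, -3.249], TCP at [0.175, 0.574, 0.223] pointing down, gripper open.
Joint ranges: [-164.24, 164.24], [-49.07, 125.15], [9.68, 141.18], [-86.29, 266.29], [3.28, 154.24], [-151.56, 151.56]. Speed limits (degrees/s): [147.25, 147.25, 172.46, 180, 180, 180].

### API

Orientations are given as [roll, pitch, yaw] about the fixed x, y, z axes, in that order (R = Rz(yaw) Ry(pitch) Rx(roll)).
In Python, from workcell import bot, imaging gives the robot as it stands. The module is installed in compiled form; this text tells all that it offers.
- The arm moves only by the tool apply_moves, never from a script. Its arguments are lists of equal length, an entry for each row: "rotation": the turn, a rotation vector about the tool's x, y, z in degrees, a list of three; "offset": the shift along the tool's x, y, z in mm, a list of three; "hand": the finger opening in mm, from 0 to 87.8. In form: {"rotation": [[wx, wy, wz], ...], "offset": [[dx, dy, dz], ...], "hand": [hand, ...]}. A call has 1 to 12 rows; each row is the pose to reach, as a shift and turn from the pose commanded when the call began, along the tool's axes at that moment; what a row does not reach only later rows make up. A row lasts 1/12 s, in which the tool goes at most 41.7 mm and 7.16 degrees, less where a joint would pass 70% of its speed; a pose out of reach is approached as far as the arm can. A call with a gripper value outside its range is refused whole. The fingers move at their own pace and stop on an object; "force" is the grip in N (left out, the last holds). Time passes only in rows, so rows that repeat a pose let the fingers close. It gives the time, the measured TCP pose, the force, the opening and the grip force at its end, in the units of the state.
- bot.observe(): the state, without advancing time (a new reading comes with each control period).
- imaging.read_camera(name): name is "scene" or "top"; returns a dict with "image" (420x560x3 uint8, red, green, blue), "K" (3x3 intrinsics, pixels), "k1" (the pictures are not rectified: a ray, as slopes to the right and down, at radius r is drawn at 1 + k1 r^2 times it, then the intrinsics apply), "eye" and "orientation" of the camera in the world. Camera axes: x right, y down, z forward; pixel columns grow to the right and rows downward; lengths in m; the calibration is good to about 2 mm. A picture is of the moment at which its call begins. There is no depth.
- bot.hand_in(): hands the job in; it is judged then, once.
The state is a dict: "clock": time; "joints": joint angles; "qd": joint speeds; "joint_efforts": joint torques, N m; "eef_pos": TCP position; "tool_rot": TCP orientation; "force": force on the tool from outside, world axes, zero at the start; "torque": the same for the moment, N m; "grip_width": finger opening in m; "grip_force": force on a finger pad.
Only numpy, scipy, OpenCV 4.12 (cv2) and the standard library are available. Lean on these libraries where they do the work, as an engineer would, in place of code of your own. Each camera call takes 0.05 s, during which the arm holds its last target. There are 200 camera calls.

## Working session

There is one attempt and no reset: what is moved stays moved. The work goes in short steps, Python scripts to look and compute and a tool call to move; the robot and the scene stay as the last step left them, time stands still between calls to the robot, and variables do not carry over. Pictures are saved under pics/ and viewed, at most 14 in all, crops included, and the job is handed in when it is done.

Besides the shell and the picture viewer there is one more tool, called as name(argument=value, ...) on one line, values as JSON. apply_moves: Moves the arm, as the interface text tells. Its arguments: {"type":"object","properties":{"rotation":{"type":"array"},"offset":{"type":"array"},"hand":{"type":"array"},"force":{"type":"number"}},"required":["rotation","offset","hand"]}

```bash
mkdir -p pics; cat > h.py <<'E'
import numpy as np, cv2
from workcell import bot, imaging
from scipy.spatial.transform import Rotation as R
def cam(n): return imaging.read_camera(n)
def save(c,f,box=None,s=1):
    im=c["image"][:,:,::-1]
    if box: im=im[box[1]:box[3],box[0]:box[2]]
    cv2.imwrite("pics/"+f,cv2.resize(im,None,fx=s,fy=s,interpolation=cv2.INTER_CUBIC))
def Rc(c):
    o=np.array(c["orientation"],float)
    return o if o.shape==(3,3) else R.from_euler("xyz",o,degrees=True).as_matrix()
def ray(c,u,v):
    d=cv2.undistortPoints(np.array([[[u,v]]],float),np.array(c["K"],float),np.array([c["k1"],0,0,0],float))[0,0]
    # cv2 model: drawn = x(1+k1 r^2), same as given
    return np.array(c["eye"]),Rc(c)@np.array([d[0],d[1],1])
def onz(c,u,v,z):
    e,d=ray(c,u,v); return e+d*(z-e[2])/d[2]
def onplane(c,u,v,p,n):
    e,d=ray(c,u,v); return e+d*((np.array(p)-e)@n)/(d@n)
def proj(c,P):
    q=Rc(c).T@(np.array(P,float)-np.array(c["eye"])); x=q[:2]/q[2]; x=x*(1+c["k1"]*(x@x)); K=np.array(c["K"])
    return K[0,0]*x[0]+K[0,2],K[1,1]*x[1]+K[1,2]
E
python3 - <<'E'
from h import *
for n in("scene","top"):
    c=cam(n); save(c,n+"0.png",s=1.42)
    print(n,c["K"],c["k1"],c["eye"],c["orientation"])
print(bot.observe())
E
```

```text
scene [[431.71151289   0.         273.85516774]
 [  0.         431.71151289 204.32826793]
 [  0.           0.           1.        ]] -0.1149465463510082 [1.09669759 0.15978235 1.06847041] [-149.90379608    0.52386543  103.06525404]
top [[542.43428086   0.         275.3650829 ]
 [  0.         542.43428086 215.01118004]
 [  0.           0.           1.        ]] -0.16756433576842544 [ 0.28541684 -0.00635478  1.78550238] [-172.06132212    0.89458685  -88.80596368]
{'clock': 0.1, 'joints': array([ 6.98050604e+01,  5.26121823e+00,  7.05750180e+01, -4.47325219e-05,
        1.04264263e+02, -3.24906240e+00]), 'qd': array([-0.00081287, -0.06840227, -0.11422267,  0.00370841, -0.07349317,
        0.00892527]), 'joint_efforts': array([ 1.58470237e-03, -4.47858310e+01, -4.07570243e+01,  7.00583146e-02,
        2.84711685e-02, -8.95427638e-05]), 'eef_pos': array([0.17480055, 0.57371199, 0.22159422]), 'tool_rot': array([-1.79899660e+02, -5.65264519e-03,  1.63054107e+02]), 'force': array([-0.06273803, -0.41596602,  0.3418155 ]), 'torque': array([-0.05035102,  0.01167589, -0.04597562]), 'grip_force': 0.0, 'grip_width': 0.08770317226388719}
```

View pics/scene0.png

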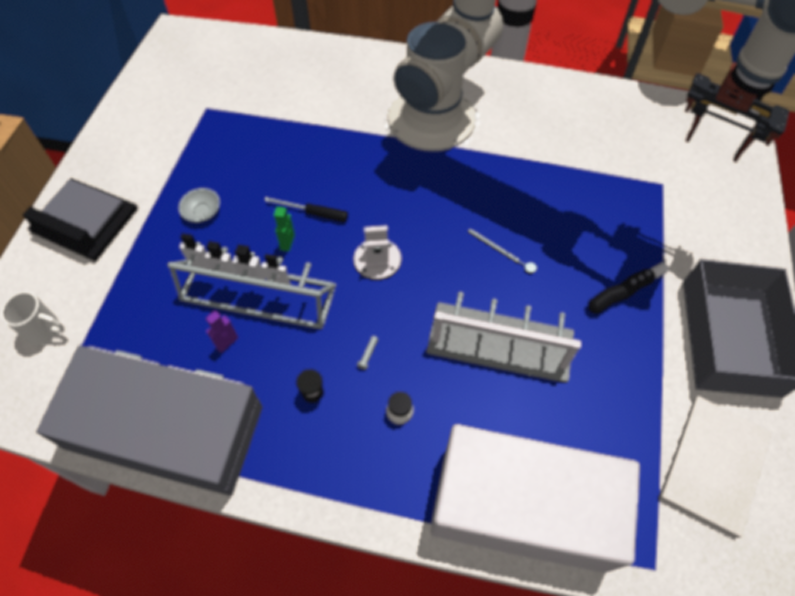

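View pics/top0.png

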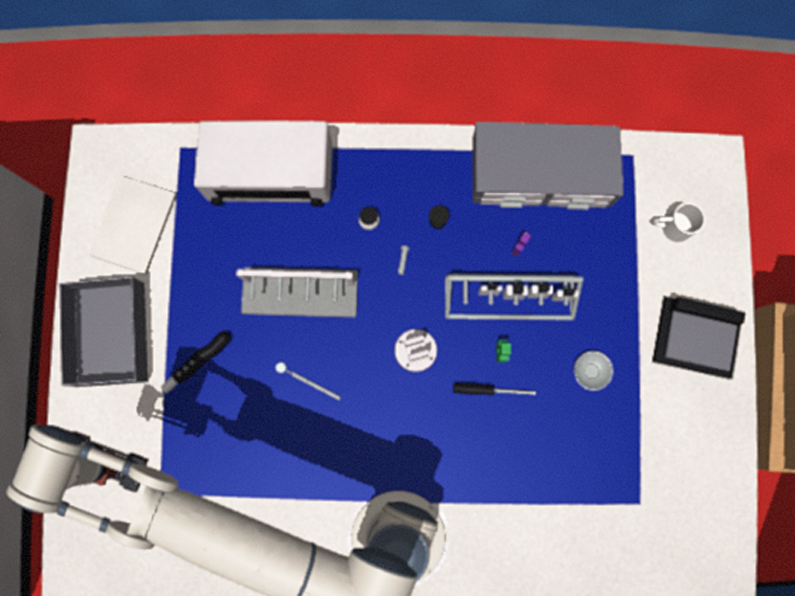

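The scene shows the carrier with 4 plates and one empty peg (at px ~(305,270) in the upscaled scene view), the knuckle near (377,250), and the stand at (505,335). In the top view the carrier is at (515,295), the knuckle at (416,350) and the stand at (300,293). I'll zoom in next.

```bash
python3 - <<'E'
from h import *
c=cam("top"); save(c,"t1.png",(270,180,420,270),5.3)
c=cam("scene"); save(c,"s1.png",(110,140,290,235),4.4)
E
```

```text
(no output)
```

View pics/t1.png

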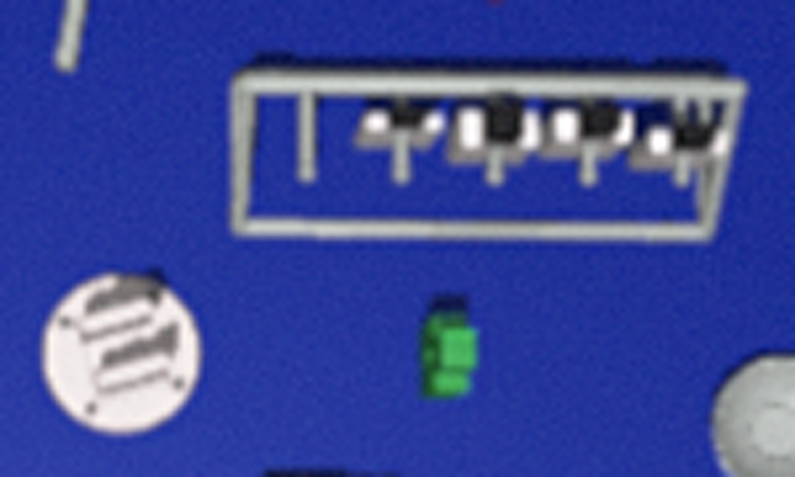

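View pics/s1.png

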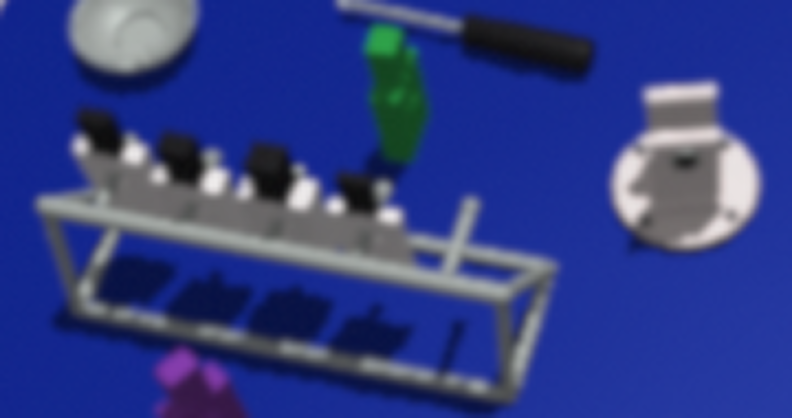

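The top crop shows peg tips at about x = 308, 401, 495, 589 and 682 px (y ≈ 182). Plates hang on the four pegs toward −y, and the leftmost peg (+y) is empty. The thick plates appear to be on pegs 2 and 1. The knuckle's slot runs roughly along world y with a tilt of about 12°. I'll measure the pegs and enlarge the knuckle.

```bash
cat >> h.py <<'E'
def avg(n,k=6):
    cs=[cam(n) for _ in range(k)]; c=cs[0]; c["image"]=np.mean([x["image"] for x in cs],0).astype(np.uint8); return c
E
python3 - <<'E'
from h import *
t=avg("top"); s=avg("scene")
np.savez("f0.npz",t=t["image"],s=s["image"])
crop=lambda c,b,f:cv2.resize(c["image"][b[1]:b[3],b[0]:b[2],::-1],None,fx=f,fy=f,interpolation=cv2.INTER_CUBIC)
a=crop(t,(275,228,311,264),11); b=crop(s,(245,155,285,195),9.9)
cv2.imwrite("pics/k1.png",np.hstack([a,b]))
a=crop(t,(165,185,415,228),3.2); b=crop(s,(110,160,420,270),2.58)
cv2.imwrite("pics/p1.png",np.vstack([a[:,:798],b[:,:798]]))
E
```

```text
(no output)
```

View pics/k1.png

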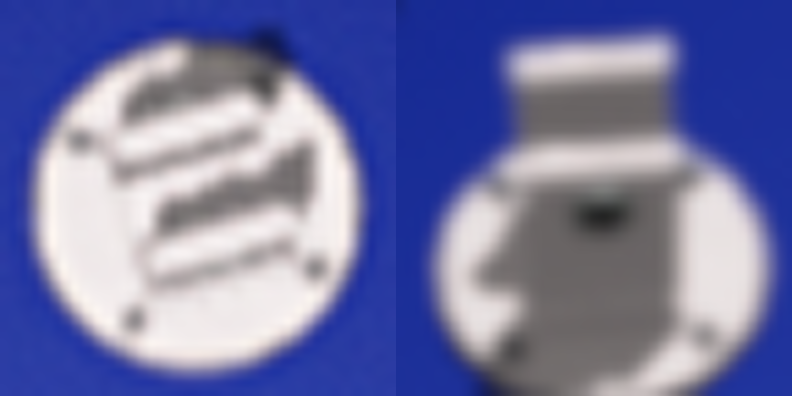

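View pics/p1.png

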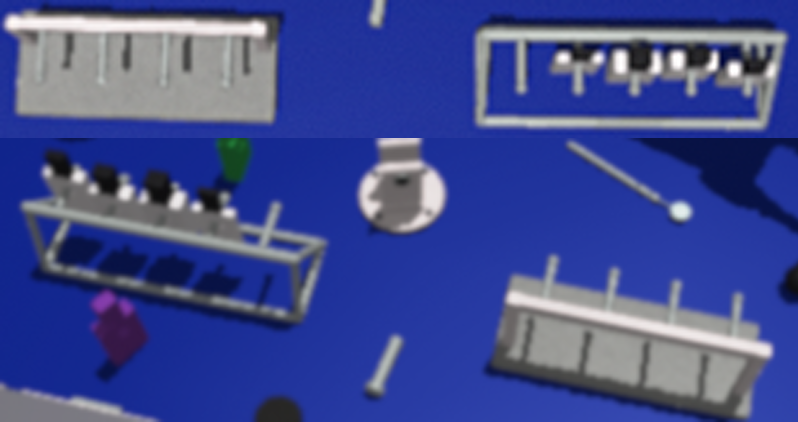

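k1 shows that the top-view cheek strips' dark faces run (118,172)–(258,135) and (155,280)–(290,245). In the scene view the cheek-top strips are at about (590,58) and (595,160). p1 gives stand peg tips, top view, at (40,78), (102,83), (165,83) and (229,85), and carrier tips at (522,91) through (747,95).

```bash
python3 - <<'E'
from h import *
t=cam("top"); s=cam("scene"); np.set_printoptions(precision=4,suppress=True)
T=lambda x,y:(165+x/3.2-.35,185+y/3.2-.35)
S=lambda x,y:(110+x/2.58-.3,160+(y-137.6)/2.58-.3)
def fit(P,ys):
    P=np.array(P)[:,:2]; ys=np.array(ys); A=[];b=[]
    # tip = O + R(yaw)*(-.022,y)
    d=(P*(ys-ys.mean())[:,None]).sum(0)/((ys-ys.mean())**2).sum()
    L=np.hypot(*d); ux=np.array([d[1],-d[0]])/L; yaw=np.degrees(np.arctan2(ux[1],ux[0]))
    O=P.mean(0)-d*ys.mean()/1+ux*.022
    print("scale",L,"yaw",yaw,"O",O); 
    return O,yaw
for nm,tp,sp,ys in(("stand",[(40,76),(102,80),(165,81),(229,83)],[(553,260),(615,272),(676,284),(738,297)],[.093,.031,-.031,-.093]),
  ("carrier",[(522,89),(578,89),(634,91),(691,91),(747,93)],[(276,207)],[.112,.056,0,-.056,-.112])):
    P=[onz(t,*T(*p),.1) for p in tp]; Q=[onz(s,*S(*p),.1) for p in sp]
    print(nm,np.array(P)[:,:2].tolist(),"\nscene",np.array(Q)[:,:2].tolist()); fit(P,ys)
    if len(Q)>1: fit(Q,ys[::1])
k=lambda x,y:(275+x/11-.45,228+y/11-.45); ks=lambda x,y:(245+(x-396)/9.9-.45,155+y/9.9-.45)
print("K top lines top edge z~.088",[onz(t,*k(*p),.088)[:2] for p in((118,165),(258,128),(155,272),(290,237))])
print("flange circle c",onz(t,*k(198,205),.012))
print("scene strips z.091",[onz(s,*ks(*p),.091)[:2] for p in((512,65),(672,52),(510,163),(680,155))])
E
```

```text
stand [[0.5352327671805819, 0.3366109790135797], [0.5323429507023429, 0.27438768569312405], [0.5324791309324921, 0.21172676199428841], [0.5316445437697396, 0.14838381410772633]] 
scene [[0.531427733827213, 0.15264816747237853], [0.5313431444936433, 0.21541537049968887], [0.5314637195638712, 0.2767856531647203], [0.53247189935502, 0.3389662900685121]]
scale 1.0119878167083514 yaw -0.9706172371279426 O [0.5549 0.2424]
scale 1.000537387391158 yaw 179.6995354489221 O [0.5097 0.2461]
carrier [[0.5310384674037528, -0.1395315335100242], [0.5320728271934849, -0.19463642196184525], [0.531127023814246, -0.24991699900776435], [0.5321908620131294, -0.30642786275339495], [0.5312514721139846, -0.3622374367340758]] 
scene [[0.5323476908376952, -0.13677720218377423]]
scale 0.9950062729242655 yaw 0.05594265481313876 O [ 0.5535 -0.2505]
K top lines top edge z~.088 [array([ 0.4349, -0.0078]), array([ 0.4462, -0.0476]), array([ 0.4045, -0.0189]), array([ 0.4152, -0.0572])]
flange circle c [ 0.4301 -0.032   0.012 ]
scene strips z.091 [array([ 0.4222, -0.0562]), array([ 0.408 , -0.0133]), array([ 0.4547, -0.0485]), array([ 0.4418, -0.0031])]
```

```bash
python3 - <<'E'
from h import *
f=np.load("f0.npz"); t=cam("top"); s=cam("scene")
for i in range(4):
    y=-.249-.112+.056*i
    for cn,c,im in(("t",t,f["t"]),("s",s,f["s"])):
        for dy in(-.0165,.0165):
            xs=np.arange(.52,.60,.0005); g=[]
            for x in xs:
                u,v=proj(c,(x,y+dy,.120)); g.append(cv2.getRectSubPix(im[:,:,0].astype(np.float32),(1,1),(u,v))[0,0])
            g=np.array(g); th=195; w=xs[g>th]
            print("peg",i,cn,dy,"max",g.max(),"width mm",len(w)/2,"x",w.min() if len(w) else 0,w.max() if len(w) else 0)
E
```

```text
peg 0 t -0.0165 max 187.46169 width mm 0.0 x 0 0
peg 0 t 0.0165 max 253.76892 width mm 12.5 x 0.5449999999999973 0.5569999999999959
peg 0 s -0.0165 max 178.36836 width mm 0.0 x 0 0
peg 0 s 0.0165 max 229.1754 width mm 10.5 x 0.547499999999997 0.5574999999999959
peg 1 t -0.0165 max 221.87051 width mm 6.0 x 0.5509999999999966 0.556499999999996
peg 1 t 0.0165 max 254.41554 width mm 16.5 x 0.5509999999999966 0.5669999999999948
peg 1 s -0.0165 max 190.39397 width mm 0.0 x 0 0
peg 1 s 0.0165 max 234.8031 width mm 14.5 x 0.5534999999999963 0.5674999999999948
peg 2 t -0.0165 max 218.2039 width mm 7.5 x 0.547499999999997 0.5824999999999931
peg 2 t 0.0165 max 250.10606 width mm 22.0 x 0.5459999999999972 0.5824999999999931
peg 2 s -0.0165 max 180.93065 width mm 0.0 x 0 0
peg 2 s 0.0165 max 233.52007 width mm 18.0 x 0.5489999999999968 0.5664999999999949
peg 3 t -0.0165 max 231.26001 width mm 9.5 x 0.555999999999996 0.5829999999999931
peg 3 t 0.0165 max 245.3283 width mm 13.0 x 0.5549999999999962 0.583999999999993
peg 3 s -0.0165 max 212.83296 width mm 4.5 x 0.5594999999999957 0.5634999999999952
peg 3 s 0.0165 max 220.45694 width mm 6.0 x 0.5579999999999958 0.5634999999999952
```

apply_moves(rotation=[[0,0,7],[0,0,14],[0,0,21],[0,0,28],[0,0,35],[0,0,42],[0,0,49],[0,0,56],[0,0,63],[0,0,70],[0,0,73],[0,0,73]], offset=[[-20,-21,-10],[-45,-47,-25],[-72,-75,-38],[-99,-104,-38],[-126,-132,-38],[-153,-160,-38],[-180,-189,-38],[-207,-217,-38],[-234,-245,-38],[-261,-273,-38],[-288,-302,-38],[-315,-330,-38]], hand=[50,50,50,50,50,50,50,50,50,50,50,50], force=10)

```text
clock: 2.0
eef_pos: [0.3804, 0.1646, 0.2611]
tool_rot: [179.9, -0.0, 89.9]
force: [1.1, 0.2, 0.3]
grip_width: 0.0499
grip_force: 0.0
```

apply_moves(rotation=[[0,0,0],[0,0,0],[0,0,0],[0,0,0],[0,0,0],[0,0,0],[0,0,0],[0,0,0],[0,0,0],[0,0,0],[0,0,0],[0,0,0]], offset=[[-35,17,0],[-70,34,0],[-105,51,0],[-140,68,0],[-175,86,0],[-210,104,0],[-245,122,0],[-280,140,0],[-315,158,0],[-345,173,0],[-358,180,20],[-358,180,40]], hand=[50,50,50,50,50,50,50,50,50,50,50,50])

```text
clock: 3.0
eef_pos: [0.5615, -0.195, 0.2202]
tool_rot: [179.9, 0.1, 89.8]
force: [-0.3, -0.1, -0.6]
grip_width: 0.0498
grip_force: 0.0
```

apply_moves(rotation=[[0,0,0],[0,0,0],[0,0,0],[0,0,0]], offset=[[0,0,10],[0,0,20],[0,0,20],[0,0,20]], hand=[50,50,50,50])

```text
clock: 3.33
eef_pos: [0.5602, -0.1907, 0.201]
tool_rot: [180.0, -0.0, 90.1]
force: [0.0, 0.8, 0.7]
grip_width: 0.0499
grip_force: 0.0
```

```bash
python3 - <<'E'
from h import *
t=avg("top",3); s=avg("scene",3)
crop=lambda c,b,f:cv2.resize(c["image"][b[1]:b[3],b[0]:b[2],::-1],None,fx=f,fy=f,interpolation=cv2.INTER_CUBIC)
a=crop(t,(300,150,420,235),6.6)[:, :]; cv2.imwrite("pics/a1.png",crop(s,(110,120,270,230),5))
print(bot.observe()["eef_pos"])
E
```

```text
[ 0.56066086 -0.19123437  0.20185192]
```

View pics/a1.png

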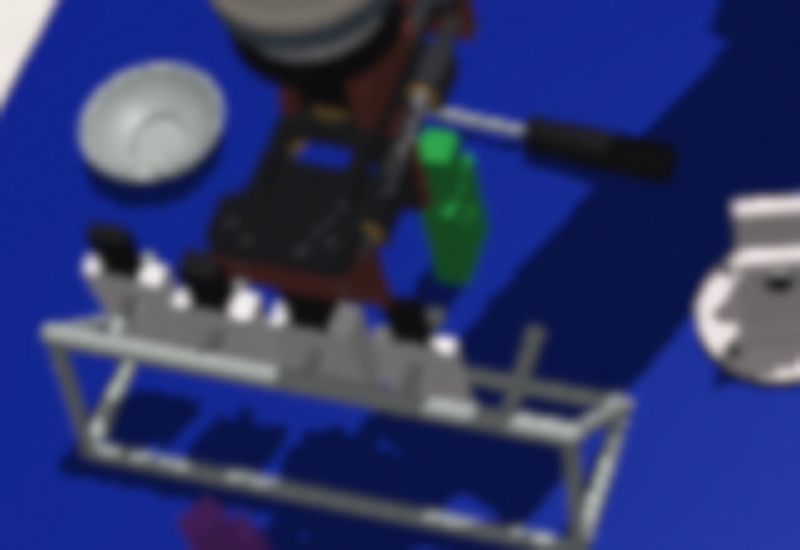

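The gripper is above peg 3's area, with a light finger tip at about crop (348,305–380) and the peg-3 tab at (412,318). I'll project the known points to compare.

```bash
python3 - <<'E'
from h import *
s=cam("scene")
for P in((.59,-.191,.2),(.53,-.191,.2),(.59,-.191,.22),(.56,-.193,.156),(.56,-.193,.13)):
    u,v=proj(s,P); print(P,(u-110)*5,(v-120)*5)
E
```

```text
(0.59, -0.191, 0.2) 366.9781341724834 299.6461858762523
(0.53, -0.191, 0.2) 406.5410004535704 201.35997172076344
(0.59, -0.191, 0.22) 359.10110578933313 276.5897634080251
(0.56, -0.193, 0.156) 398.8536115530138 298.32887088881466
(0.56, -0.193, 0.13) 407.6477684625394 325.88226228240444
```

The projections agree with the tab position to about 3 mm, so I'll descend and grip.

apply_moves(rotation=[[0,0,0],[0,0,0],[0,0,0],[0,0,0],[0,0,0],[0,0,0],[0,0,0],[0,0,0],[0,0,0],[0,0,0],[0,0,0],[0,0,0]], offset=[[0,0,25],[0,0,50],[0,0,70],[0,0,75],[0,0,75],[0,0,75],[0,0,75],[0,0,75],[0,0,75],[0,0,75],[0,0,75],[0,0,75]], hand=[50,50,50,50,0,0,0,0,0,0,0,0], force=12)

```text
clock: 4.68
eef_pos: [0.5606, -0.1915, 0.1262]
tool_rot: [179.9, 0.0, 90.1]
force: [-0.8, 0.6, 1.3]
grip_width: 0.0076
grip_force: 12.0
```

apply_moves(rotation=[[0,0,0],[0,0,0],[0,0,0],[0,0,0],[0,0,0],[0,0,0],[0,0,0],[0,0,0],[0,0,0],[0,0,0],[0,0,0],[0,0,0]], offset=[[0,0,-3],[0,0,-4],[0,-10,-4],[0,-25,-4],[0,-40,-4],[0,-55,-4],[0,-56,-6],[0,-56,-30],[0,-56,-60],[0,-56,-90],[0,-56,-115],[0,-56,-124]], hand=[0,0,0,0,0,0,0,0,0,0,0,0], force=20)

```text
clock: 5.68
eef_pos: [0.5057, -0.1918, 0.2545]
tool_rot: [179.6, 0.2, 90.1]
force: [0.4, 0.5, -0.2]
grip_width: 0.0079
grip_force: 20.0
```

apply_moves(rotation=[[0,0,-3],[0,0,-6],[0,0,-9],[0,0,-12],[0,0,-15],[0,0,-16],[0,0,-16],[0,0,-16]], offset=[[30,-14,0],[60,-28,0],[90,-42,0],[120,-56,0],[145,-68,0],[160,-74,0],[160,-74,0],[160,-74,0]], hand=[0,0,0,0,0,0,0,0])

```text
clock: 6.35
eef_pos: [0.4303, -0.0311, 0.2492]
tool_rot: [-180.0, 0.0, 106.1]
force: [0.1, 0.1, -0.8]
grip_width: 0.008
grip_force: 20.0
```

```bash
python3 - <<'E'
from h import *
o=bot.observe(); print(o["eef_pos"],o["tool_rot"],o["force"],o["grip_width"])
t=avg("top",4); s=avg("scene",4)
crop=lambda c,b,f:cv2.resize(c["image"][b[1]:b[3],b[0]:b[2],::-1],None,fx=f,fy=f,interpolation=cv2.INTER_CUBIC)
cv2.imwrite("pics/b1.png",np.hstack([crop(t,(265,215,321,271),7.1),crop(s,(235,130,291,186),7.1)]))
E
```

```text
[ 0.43034997 -0.03106246  0.24916871] [-1.79996415e+02  1.78990259e-02  1.06126394e+02] [ 0.12577907  0.07909877 -0.79337136] 0.00803058379100812
```

View pics/b1.png

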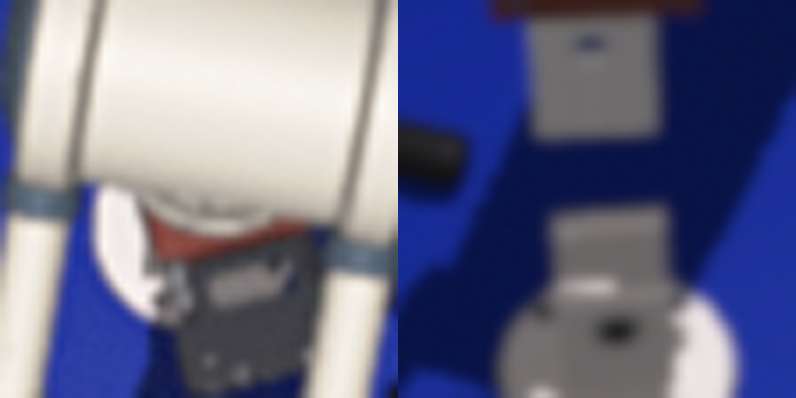

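The scene half of b1 shows the held plate with lower corners at (535,138) and (661,136) and its hole at (592,44). Below it, the rear cheek's top corners are at (550,210) and (670,208).

```bash
cat >> h.py <<'E'
def latoff(s,tcp,yaw,pts,z,half):
    """lateral (tool x, along slot) of scene pixels on plate's +x face / at height z, relative to tcp"""
    n=np.array([np.cos(yaw),np.sin(yaw),0]); l=np.array([-n[1],n[0],0]); r=[]
    for p in pts:
        P=onplane(s,*p,np.array(tcp)+half*n,n); r.append((round(float((P-tcp)@l)*1e3,1),round(float(P[2])*1e3,1)))
    return r
E
python3 - <<'E'
from h import *
s=cam("scene"); q=lambda x,y:(235+(x-398)/7.1-.43,130+y/7.1-.43)
tcp=bot.observe()["eef_pos"]; yaw=np.radians(16.1)
print(latoff(s,tcp,yaw,[q(535,138),q(661,136),q(592,44)],0,.004))
n=np.array([np.cos(yaw),np.sin(yaw)]); l=np.array([-n[1],n[0]])
for p in((550,210),(670,208),(555,285),(674,283)):
    P=onz(s,*q(*p),.091)[:2]; print(P,((P-tcp[:2])@l)*1e3,((P-tcp[:2])@n)*1e3)
E
```

```text
[(-24.4, 170.7), (21.9, 168.2), (-1.7, 223.2)]
[ 0.41583919 -0.05863351] -21.61588454635539 -21.342981802413092
[ 0.40456341 -0.01280949] 25.537815921036504 -19.468853117353284
[ 0.45012799 -0.04789611] -20.808404771834116 14.578620553198204
[ 0.43910266 -0.00316149] 25.22917277853646 16.39127715884491
```

apply_moves(rotation=[[0,0,0],[0,0,0],[0,0,0],[0,0,0],[0,0,0],[0,0,0],[0,0,0],[0,0,0],[0,0,0],[0,0,0]], offset=[[3,0,20],[3,0,45],[3,0,65],[3,0,78],[3,0,92],[3,0,106],[3,0,120],[3,0,132],[3,0,140],[3,0,140]], hand=[0,0,0,0,0,0,0,0,0,0])

```text
clock: 7.63
eef_pos: [0.4286, -0.0285, 0.1077]
tool_rot: [-179.8, -0.1, 106.0]
force: [0.1, 0.3, -0.2]
grip_width: 0.0076
grip_force: 20.0
```

apply_moves(rotation=[[0,0,0],[0,0,0],[0,0,0],[0,0,0],[0,0,0]], offset=[[0,0,2],[0,0,4],[0,0,5],[0,0,6],[0,0,6]], hand=[0,0,0,0,0])

```text
clock: 8.05
eef_pos: [0.4295, -0.0286, 0.1039]
tool_rot: [180.0, 0.0, 106.1]
force: [0.3, -0.2, -0.1]
grip_width: 0.0081
grip_force: 20.0
```

apply_moves(rotation=[[0,0,0],[0,0,0],[0,0,0],[0,0,0]], offset=[[0,0,1],[0,0,2],[0,0,2],[0,0,2]], hand=[0,0,0,0])

```text
clock: 8.38
eef_pos: [0.4297, -0.0287, 0.1033]
tool_rot: [179.9, 0.0, 106.1]
force: [-1.6, 0.5, 6.6]
grip_width: 0.0078
grip_force: 20.0
```

The 8 mm plate touches the floor at TCP z ≈ 0.103, which matches the fully-home height with its large play. Next I take it to stand peg 3.

apply_moves(rotation=[[0,0,0],[0,0,0],[0,0,0],[0,0,0],[0,0,0],[0,0,0],[0,0,3],[0,0,6],[0,0,9],[0,0,12],[0,0,15],[0,0,16.6]], offset=[[0,0,-15],[0,0,-45],[0,0,-75],[0,0,-100],[0,0,-125],[10,5,-145],[40,20,-155],[72,37,-155],[106,54,-155],[140,71,-155],[174,88,-155],[208,105,-155]], hand=[0,0,0,0,0,0,0,0,0,0,0,0])

```text
clock: 9.38
eef_pos: [0.4728, 0.2023, 0.2568]
tool_rot: [180.0, -0.0, 89.3]
force: [0.5, -0.6, -0.2]
grip_width: 0.0081
grip_force: 20.0
```

apply_moves(rotation=[[0,0,0],[0,0,0],[0,0,0],[0,0,0],[0,0,0],[0,0,0],[0,0,0],[0,0,0],[0,0,0],[0,0,0],[0,0,0],[0,0,0]], offset=[[30,6,0],[62,12,0],[94,18,0],[124,22,10],[138,25,30],[138,25,55],[138,25,80],[138,25,105],[138,25,120],[138,25,127],[138,25,127],[138,25,127]], hand=[0,0,0,0,0,0,0,0,0,0,0,0])

```text
clock: 10.38
eef_pos: [0.4993, 0.3381, 0.1303]
tool_rot: [180.0, -0.0, 89.4]
force: [0.3, -1.2, -0.0]
grip_width: 0.008
grip_force: 20.0
```

```bash
python3 - <<'E'
from h import *
o=bot.observe(); print(o["eef_pos"],o["tool_rot"],o["force"])
s=avg("scene",4); save(s,"c1.png",(330,165,430,240),8)
t=cam("top")
for i,y in enumerate((.151,.213,.275,.337)):
    print([round((a-b)*8) for a,b in zip(proj(s,(.5325,y+.0013,.1)),(330,165))])
E
```

```text
[0.49929289 0.33814669 0.13027794] [ 1.79976062e+02 -1.43802148e-02  8.94493870e+01] [ 0.32071962 -1.16348601 -0.04966737]
[-49, 340]
[141, 377]
[332, 414]
[524, 452]
```

View pics/c1.png

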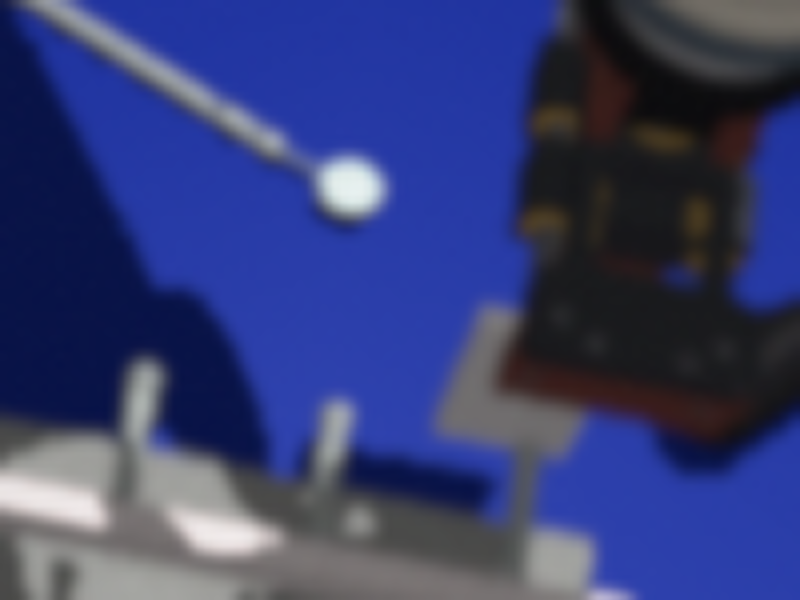

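The c1 crop shows the plate's lower corners at (437,430) and (567,460), and peg 3 below it with its tip at about (527,447).

```bash
python3 - <<'E'
from h import *
s=cam("scene"); q=lambda x,y:(330+x/8-.44,165+y/8-.44)
print([onplane(s,*q(*p),(.503,0,0),np.array([1,0,0])) for p in((437,430),(567,460))])
print([onz(s,*q(*p),.1) for p in((527,450),(337,405),(145,360),(525,575))])
E
```

```text
[array([0.503     , 0.31591136, 0.05419069]), array([0.503     , 0.360612  , 0.05118343])]
[array([0.53069699, 0.33800443, 0.1       ]), array([0.52781085, 0.2762824 , 0.1       ]), array([0.52501929, 0.21349853, 0.1       ]), array([0.57527943, 0.34139661, 0.1       ])]
```

apply_moves(rotation=[[0,0,0],[0,0,0],[0,0,0],[0,0,0],[0,0,0],[0,0,0],[0,0,0],[0,0,0]], offset=[[0,8,0],[0,18,0],[0,30,0],[0,42,0],[0,52,0],[0,57,0],[0,57,2],[0,57,4]], hand=[0,0,0,0,0,0,0,0])

```text
clock: 11.35
eef_pos: [0.5571, 0.3376, 0.1265]
tool_rot: [179.9, -0.0, 89.4]
force: [1.0, -0.0, 8.0]
grip_width: 0.0078
grip_force: 20.0
```

apply_moves(rotation=[[0,0,0],[0,0,0],[0,0,0],[0,0,0],[0,0,0],[0,0,0],[0,0,0],[0,0,0],[0,0,0],[0,0,0],[0,0,0]], offset=[[0,0,-1],[0,0,-1],[0,0,-1],[0,0,-1],[0,0,-5],[0,0,-25],[0,0,-50],[0,0,-75],[0,0,-100],[0,0,-110],[0,0,-110]], hand=[40,40,40,40,40,40,40,40,40,40,40])

```text
clock: 12.27
eef_pos: [0.5569, 0.3381, 0.2397]
tool_rot: [179.7, -0.2, 89.5]
force: [0.6, 0.4, -0.1]
grip_width: 0.0402
grip_force: 0.0
```

apply_moves(rotation=[[0,0,0],[0,0,0],[0,0,0],[0,0,0],[0,0,0],[0,0,0],[0,0,0],[0,0,0],[0,0,0],[0,0,0],[0,0,0],[0,0,0]], offset=[[-20,-3,0],[-55,-8,0],[-94,-13,0],[-133,-20,0],[-172,-27,0],[-211,-35,0],[-250,-44,0],[-289,-52,0],[-328,-60,0],[-367,-60,0],[-406,-60,0],[-445,-50,0]], hand=[40,40,40,40,40,40,40,40,40,40,40,40])

```text
clock: 13.27
eef_pos: [0.5003, -0.1086, 0.2343]
tool_rot: [-179.9, -0.0, 89.5]
force: [-0.1, -0.6, -0.2]
grip_width: 0.0396
grip_force: 0.0
```

```bash
python3 - <<'E'
from h import *
o=bot.observe(); print(o["eef_pos"],o["tool_rot"],o["force"])
s=avg("scene",4); save(s,"d1.png",(340,170,420,235),9.9)
E
```

```text
[ 0.50028096 -0.10858386  0.23429876] [-1.79913079e+02 -2.44599648e-02  8.94511487e+01] [-0.09195199 -0.5612224  -0.15629299]
```

View pics/d1.png

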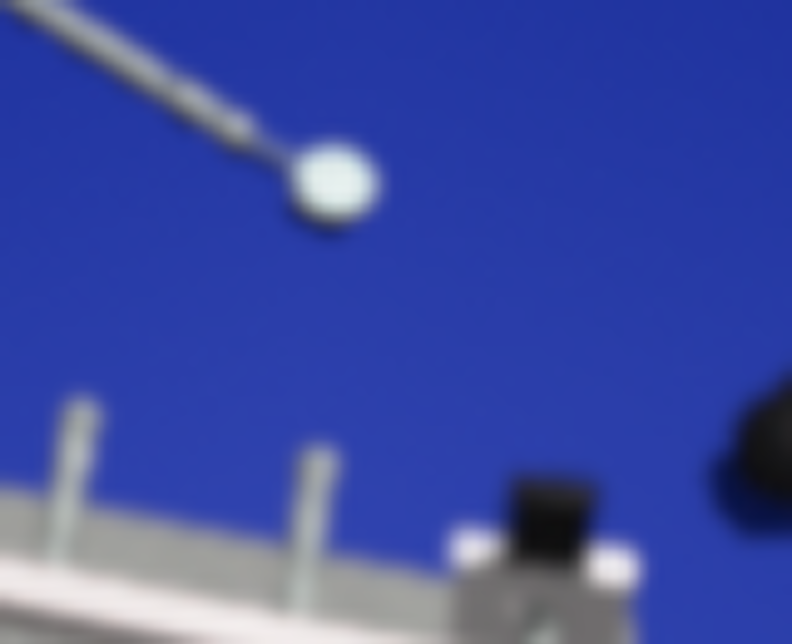

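The 8 mm plate hangs on stand peg 3 (tab at (553,520) in the crop). On to carrier peg 0.

apply_moves(rotation=[[0,0,0],[0,0,0],[0,0,0],[0,0,0],[0,0,0],[0,0,-0.5],[0,0,-0.5],[0,0,-0.5],[0,0,-0.5],[0,0,-0.5],[0,0,-0.5],[0,0,-0.5]], offset=[[-35,8,0],[-70,16,0],[-105,24,0],[-140,32,0],[-175,40,0],[-210,48,0],[-240,53,0],[-253,53,0],[-253,53,10],[-253,53,30],[-253,53,40],[-253,53,40]], hand=[40,40,40,40,40,40,40,40,40,40,40,40])

```text
clock: 14.47
eef_pos: [0.5518, -0.3576, 0.1915]
tool_rot: [-179.7, -0.2, 90.1]
force: [0.3, 0.1, -1.0]
grip_width: 0.0398
grip_force: 0.0
```

apply_moves(rotation=[[0,0,0],[0,0,0],[0,0,0],[0,0,0],[0,0,0],[0,0,0],[0,0,0],[0,0,0],[0,0,0],[0,0,0],[0,0,0],[0,0,0]], offset=[[-2,0,0],[-2,0,20],[-2,0,40],[-2,0,58],[-2,0,65],[-2,0,65],[-2,0,65],[-2,0,65],[-2,0,65],[-2,0,65],[-2,0,65],[-2,0,65]], hand=[40,40,40,40,40,40,0,0,0,0,0,0], force=20)

```text
clock: 15.47
eef_pos: [0.5528, -0.3627, 0.1317]
tool_rot: [179.9, 0.1, 90.0]
force: [0.1, 0.2, 2.1]
grip_width: 0.0118
grip_force: 20.0
```

```bash
python3 - <<'E'
from h import *
cam("scene");o=bot.observe(); print(o["eef_pos"],o["tool_rot"],o["force"],o["grip_width"])
E
```

```text
[ 0.55276353 -0.36271958  0.13170048] [1.79919825e+02 5.39137571e-02 8.99509894e+01] [-0.94200386  0.54802553  3.70106478] 0.012124048103507791
```

apply_moves(rotation=[[0,0,0],[0,0,0],[0,0,0],[0,0,0],[0,0,0],[0,0,0],[0,0,0],[0,0,0],[0,0,0],[0,0,0],[0,0,0],[0,0,0]], offset=[[0,0,-3],[0,0,-4],[0,-10,-4],[0,-25,-4],[0,-40,-4],[0,-53,-4],[0,-55,-4],[0,-55,-30],[0,-55,-60],[0,-55,-90],[0,-55,-115],[0,-55,-124]], hand=[0,0,0,0,0,0,0,0,0,0,0,0])

```text
clock: 16.52
eef_pos: [0.4985, -0.3629, 0.2595]
tool_rot: [179.7, 0.2, 90.0]
force: [0.5, -0.2, -0.3]
grip_width: 0.0117
grip_force: 20.0
```

apply_moves(rotation=[[0,0,0],[0,0,0],[0,0,0],[0,0,0],[0,0,-3],[0,0,-6],[0,0,-9],[0,0,-12],[0,0,-15],[0,0,-16],[0,0,-16],[0,0,-16]], offset=[[25,-5,0],[60,-12,0],[97,-20,0],[134,-28,0],[171,-36,0],[208,-44,0],[245,-52,0],[280,-60,0],[310,-65,0],[330,-67,0],[334,-68,0],[334,-68,0]], hand=[0,0,0,0,0,0,0,0,0,0,0,0])

```text
clock: 17.52
eef_pos: [0.4296, -0.0273, 0.254]
tool_rot: [-180.0, -0.0, 106.1]
force: [0.4, -0.6, -2.2]
grip_width: 0.0117
grip_force: 20.0
```

```bash
python3 - <<'E'
from h import *
s=avg("scene",4)
o=bot.observe(); print(o["eef_pos"],o["tool_rot"],o["force"],o["grip_width"])
save(s,"e1.png",(225,125,305,185),9.9)
E
```

```text
[ 0.42986938 -0.02940115  0.25409789] [-1.79942832e+02 -1.35511910e-03  1.05846103e+02] [ 0.18456428 -0.25316119 -1.16720481] 0.01190730658030483
```

View pics/e1.png

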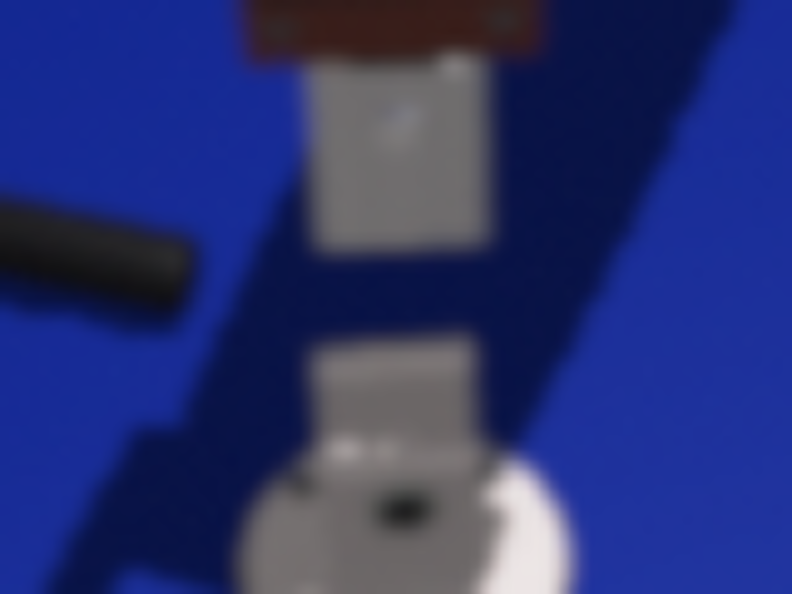

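The knuckle hasn't moved (rear cheek corners (311,350) and (475,340)). The held plate's lower corners are at (314,250) and (492,245), with the hole at (400,122).

```bash
cat >> h.py <<'E'
def rel(box,f,pl,kn,half,yawd):
    s=cam("scene"); q=lambda p:(box[0]+p[0]/f-.45,box[1]+p[1]/f-.45)
    tcp=bot.observe()["eef_pos"]; yaw=np.radians(yawd)
    print("plate lat,z",latoff(s,tcp,yaw,[q(p) for p in pl],0,half),"tcp",tcp)
    n=np.array([np.cos(yaw),np.sin(yaw)]); l=np.array([-n[1],n[0]])
    for p in kn:
        P=onz(s,*q(p),.091)[:2]; print("kn lat,n",((P-tcp[:2])@l)*1e3,((P-tcp[:2])@n)*1e3,P)
E
python3 - <<'E'
from h import *
rel((225,125),9.9,[(314,250),(492,245),(400,122)],[(311,350),(475,340),(310,378),(478,368),(315,432),(488,420)],.006,15.9)
E
```

```text
plate lat,z [(-20.8, 169.6), (26.1, 168.3), (3.2, 221.0)] tcp [ 0.42986734 -0.02939689  0.25421272]
kn lat,n -24.38730950830341 -18.902371474130113 [ 0.41836927 -0.05802965]
kn lat,n 21.90486391420181 -19.75130652194545 [ 0.40487065 -0.01374113]
kn lat,n -24.937530247238605 -9.241307964210396 [ 0.42781145 -0.05591208]
kn lat,n 22.281579422849916 -10.014570506229166 [ 0.41413167 -0.01071135]
kn lat,n -24.060474945393782 9.27035565371678 [ 0.44537461 -0.04999714]
kn lat,n 24.204785561450844 7.917963070715858 [ 0.43085124 -0.00394895]
```

```bash
python3 - <<'E'
from h import *
from scipy.ndimage import map_coordinates as mc
f=np.load("f0.npz"); s=cam("scene"); c0=np.array([.4300,-.0295])
im=f["s"][:,:,0].astype(float)
xs=np.arange(-30,30,.5)
for yd in(13,14,15,16,17,18):
    y=np.radians(yd); n=np.array([np.cos(y),np.sin(y)]); l=np.array([-n[1],n[0]])
    G=[]
    for a in np.arange(-15,16,3):
        uv=np.array([proj(s,(*(c0+n*x/1e3+l*a/1e3),.091)) for x in xs]); G.append(mc(im,[uv[:,1],uv[:,0]],order=1))
    g=np.mean(G,0); d=np.gradient(g,.5)
    pk=[(xs[i],round(d[i],1)) for i in range(1,len(xs)-1) if abs(d[i])>8 and abs(d[i])>=abs(d[i-1]) and abs(d[i])>abs(d[i+1])]
    print(yd,pk,"sharp",round((d**2).sum()))
# side edges along l at cheek tops
y=np.radians(16); n=np.array([np.cos(y),np.sin(y)]); l=np.array([-n[1],n[0]])
for x in(-17,-15,-13,14,16):
    ls=np.arange(-32,32,.5); uv=np.array([proj(s,(*(c0+n*x/1e3+l*a/1e3),.090)) for a in ls]); g=mc(im,[uv[:,1],uv[:,0]],order=1); d=np.gradient(g,.5)
    print(x,ls[d[:64].argmax()],ls[64+d[64:].argmin()])
E
```

```text
13 [(np.float64(-21.5), np.float64(20.3)), (np.float64(-18.0), np.float64(15.9)), (np.float64(-8.0), np.float64(-12.5)), (np.float64(12.5), np.float64(13.7)), (np.float64(15.5), np.float64(11.9)), (np.float64(25.5), np.float64(-12.5))] sharp 12129
14 [(np.float64(-21.5), np.float64(20.3)), (np.float64(-18.5), np.float64(16.0)), (np.float64(-8.0), np.float64(-12.5)), (np.float64(12.5), np.float64(13.7)), (np.float64(15.5), np.float64(11.8)), (np.float64(24.0), np.float64(-12.5)), (np.float64(25.5), np.float64(-12.5))] sharp 12227
15 [(np.float64(-22.0), np.float64(20.3)), (np.float64(-18.5), np.float64(16.1)), (np.float64(-9.5), np.float64(-12.6)), (np.float64(-8.5), np.float64(-12.6)), (np.float64(13.0), np.float64(13.9)), (np.float64(15.0), np.float64(11.8)), (np.float64(23.5), np.float64(-12.6)), (np.float64(25.0), np.float64(-12.5))] sharp 12261
16 [(np.float64(-22.0), np.float64(20.4)), (np.float64(-9.5), np.float64(-12.6)), (np.float64(-8.5), np.float64(-12.6)), (np.float64(13.0), np.float64(13.9)), (np.float64(23.5), np.float64(-12.7))] sharp 12263
17 [(np.float64(-22.0), np.float64(20.4)), (np.float64(-9.5), np.float64(-12.7)), (np.float64(12.5), np.float64(14.0)), (np.float64(24.0), np.float64(-12.7))] sharp 12246
18 [(np.float64(-22.0), np.float64(20.4)), (np.float64(-9.5), np.float64(-12.7)), (np.float64(12.5), np.float64(14.0)), (np.float64(24.0), np.float64(-12.8))] sharp 12209
-17 -26.5 21.0
-15 -25.0 22.5
-13 -25.0 22.5
14 -27.0 23.5
16 -30.0 23.5
```

apply_moves(rotation=[[0,0,0],[0,0,0],[0,0,0],[0,0,0],[0,0,0],[0,0,0],[0,0,0],[0,0,0],[0,0,0],[0,0,0]], offset=[[-4,0,20],[-4,0,45],[-4,0,65],[-4,0,78],[-4,0,92],[-4,0,106],[-4,0,120],[-4,0,132],[-4,0,139],[-4,0,139]], hand=[0,0,0,0,0,0,0,0,0,0])

```text
clock: 18.65
eef_pos: [0.43, -0.0321, 0.1137]
tool_rot: [-179.9, -0.1, 105.9]
force: [0.1, 0.5, -0.9]
grip_width: 0.0117
grip_force: 20.0
```

apply_moves(rotation=[[0,0,0],[0,0,0],[0,0,0],[0,0,0]], offset=[[0,0,1.5],[0,0,3],[0,0,4.5],[0,0,4.5]], hand=[0,0,0,0])

```text
clock: 18.98
eef_pos: [0.4311, -0.0322, 0.1115]
tool_rot: [180.0, 0.0, 106.0]
force: [-0.9, 0.8, -1.9]
grip_width: 0.0118
grip_force: 20.0
```

apply_moves(rotation=[[0,0,0],[0,0,0],[0,0,0],[0,0,0]], offset=[[0,0,1],[0,0,2],[0,0,3],[0,0,3]], hand=[0,0,0,0])

```text
clock: 19.32
eef_pos: [0.431, -0.0323, 0.1088]
tool_rot: [180.0, 0.0, 106.0]
force: [0.1, -0.4, 2.4]
grip_width: 0.012
grip_force: 20.0
```

apply_moves(rotation=[[0,0,0],[0,0,0],[0,0,0]], offset=[[0,0,1],[0,0,1.5],[0,0,1.5]], hand=[0,0,0])

```text
clock: 19.57
eef_pos: [0.4312, -0.0323, 0.1088]
tool_rot: [179.9, 0.1, 106.0]
force: [-2.5, -0.1, 10.2]
grip_width: 0.0118
grip_force: 20.0
```

apply_moves(rotation=[[0,0,0],[0,0,0],[0,0,0],[0,0,0],[0,0,0],[0,0,0],[0,0,3],[0,0,6],[0,0,9],[0,0,12],[0,0,15],[0,0,16.5]], offset=[[0,0,-15],[0,0,-45],[0,0,-75],[0,0,-100],[0,0,-125],[10,5,-145],[40,20,-155],[72,38,-155],[106,57,-155],[140,75,-155],[174,94,-155],[208,112,-155]], hand=[0,0,0,0,0,0,0,0,0,0,0,0])

```text
clock: 20.57
eef_pos: [0.4814, 0.2006, 0.2613]
tool_rot: [-180.0, 0.0, 89.3]
force: [-0.4, 0.4, -1.2]
grip_width: 0.0117
grip_force: 20.0
```

apply_moves(rotation=[[0,0,0],[0,0,0],[0,0,0],[0,0,0],[0,0,0],[0,0,0],[0,0,0],[0,0,0],[0,0,0],[0,0,0],[0,0,0]], offset=[[30,7,0],[58,14,0],[72,16,10],[74,16,30],[74,16,55],[74,16,80],[74,16,105],[74,16,118],[74,16,125],[74,16,125],[74,16,125]], hand=[0,0,0,0,0,0,0,0,0,0,0])

```text
clock: 21.48
eef_pos: [0.4983, 0.2723, 0.1375]
tool_rot: [180.0, -0.0, 89.4]
force: [0.9, 0.4, -0.5]
grip_width: 0.0117
grip_force: 20.0
```

```bash
python3 - <<'E'
from h import *
s=avg("scene",4); save(s,"g1.png",(315,165,395,225),9.9)
o=bot.observe(); print(o["eef_pos"],o["tool_rot"],o["force"])
E
```

```text
[0.49876269 0.27266661 0.13851064] [ 1.79848484e+02 -7.11243324e-02  8.94478853e+01] [ 0.43379675 -0.51747111 -0.79330177]
```

View pics/g1.png

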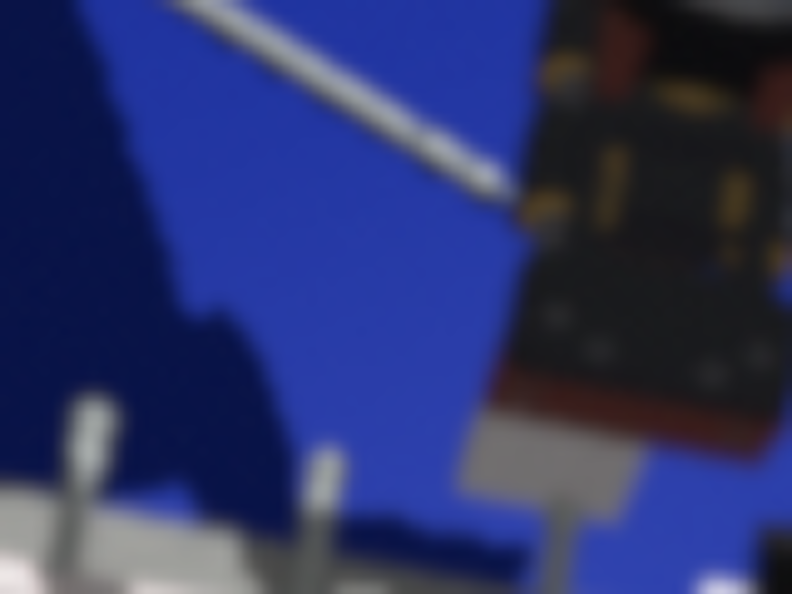

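g1 shows the plate's lower corners at (460,487) and (620,522), with the peg tip just below at about (562,502).

```bash
python3 - <<'E'
from h import *
s=cam("scene"); q=lambda x,y:(315+x/9.9-.45,165+y/9.9-.45)
print([onplane(s,*q(*p),(.5047,0,0),np.array([1,0,0])) for p in((460,487),(620,522))])
print([onz(s,*q(*p),.1) for p in((562,502),(325,450),(557,560))])
E
```

```text
[array([0.5047    , 0.25274961, 0.05735383]), array([0.5047    , 0.29688053, 0.05535449])]
[array([0.52823021, 0.27537894, 0.1       ]), array([0.52650038, 0.21291125, 0.1       ]), array([0.54548277, 0.27609551, 0.1       ])]
```

apply_moves(rotation=[[0,0,0],[0,0,0],[0,0,0],[0,0,0],[0,0,0],[0,0,0],[0,0,0],[0,0,0],[0,0,0],[0,0,0],[0,0,0]], offset=[[1,0,2],[1,0,2],[1,8,2],[1,18,2],[1,30,2],[1,42,2],[1,52,2],[1,57,2],[1,57,4],[1,57,6],[1,57,6.5]], hand=[0,0,0,0,0,0,0,0,0,0,0])

```text
clock: 22.65
eef_pos: [0.5561, 0.2731, 0.1319]
tool_rot: [179.8, -0.1, 89.4]
force: [1.6, -0.9, 5.2]
grip_width: 0.0117
grip_force: 20.0
```

apply_moves(rotation=[[0,0,0],[0,0,0],[0,0,0],[0,0,0],[0,0,0],[0,0,0],[0,0,0],[0,0,0],[0,0,0],[0,0,0],[0,0,0]], offset=[[0,0,-1],[0,0,-1],[0,0,-1],[0,0,-1],[0,0,-5],[0,0,-25],[0,0,-50],[0,0,-75],[0,0,-100],[-15,0,-105],[-40,-2,-105]], hand=[45,45,45,45,45,45,45,45,45,45,45])

```text
clock: 23.57
eef_pos: [0.5532, 0.2338, 0.2375]
tool_rot: [179.8, -0.1, 89.6]
force: [0.9, -0.6, -1.2]
grip_width: 0.0451
grip_force: 0.0
```

apply_moves(rotation=[[0,0,0],[0,0,0],[0,0,0],[0,0,0],[0,0,0],[0,0,0],[0,0,0],[0,0,0],[0,0,0],[0,0,0],[0,0,0],[0,0,0]], offset=[[-35,-3,0],[-72,-6,0],[-110,-9,0],[-148,-9,0],[-186,-9,0],[-224,-9,0],[-262,-6,0],[-300,-3,0],[-338,0,0],[-376,3,0],[-410,6,0],[-430,7,0]], hand=[45,45,45,45,45,45,45,45,45,45,45,45])

```text
clock: 24.57
eef_pos: [0.5542, -0.2014, 0.2336]
tool_rot: [-179.9, 0.0, 89.3]
force: [0.7, 0.5, -0.3]
grip_width: 0.0447
grip_force: 0.0
```

apply_moves(rotation=[[0,0,-0.5],[0,0,-0.5],[0,0,-0.5],[0,0,-0.5],[0,0,-0.5],[0,0,-0.5],[0,0,-0.5],[0,0,-0.5]], offset=[[-35,2,0],[-70,5,0],[-95,7,0],[-103,7,10],[-103,7,30],[-103,7,40],[-103,7,40],[-103,7,40]], hand=[45,45,45,45,45,45,45,45])

```text
clock: 25.23
eef_pos: [0.5609, -0.2992, 0.1938]
tool_rot: [-179.9, -0.1, 90.0]
force: [0.2, 0.3, 0.1]
grip_width: 0.0449
grip_force: 0.0
```

```bash
python3 - <<'E'
from h import *
s=avg("scene",2); o=bot.observe(); print(o["eef_pos"],o["tool_rot"])
im=s["image"].astype(int)
# black tabs on stand pegs 3,2: compare centre of dark, neutral pixels near expected tab
for y in(.338,.276):
    u,v=proj(s,(.556,y,.138)); u,v=round(u),round(v); w=im[v-8:v+9,u-8:u+9]; m=(w.max(2)<60)
    ys,xs=np.nonzero(m); P=onplane(s,u-8+xs.mean(),v-8+ys.mean(),(.556,0,0),np.array([1,0,0])); print(m.sum(),P)
E
```

```text
[ 0.56178235 -0.29956449  0.19616275] [1.79938925e+02 3.12732431e-02 9.00128657e+01]
51 [0.556      0.33070467 0.13424553]
53 [0.556      0.27208364 0.13533137]
```

apply_moves(rotation=[[0,0,0],[0,0,0],[0,0,0],[0,0,0],[0,0,0],[0,0,0],[0,0,0],[0,0,0],[0,0,0],[0,0,0],[0,0,0],[0,0,0]], offset=[[-5,-1,0],[-5,-1,20],[-5,-1,40],[-5,-1,58],[-5,-1,67],[-5,-1,68],[-5,-1,68],[-5,-1,68],[-5,-1,68],[-5,-1,68],[-5,-1,68],[-5,-1,68]], hand=[45,45,45,45,45,45,0,0,0,0,0,0], force=25)

```text
clock: 26.33
eef_pos: [0.5609, -0.3055, 0.1282]
tool_rot: [179.9, 0.0, 90.0]
force: [0.5, 0.6, 2.1]
grip_width: 0.0157
grip_force: 25.0
```

```bash
python3 - <<'E'
from h import *
cam("scene");o=bot.observe(); print(o["eef_pos"],o["tool_rot"],o["force"],o["grip_width"])
E
```

```text
[ 0.5608659  -0.30548095  0.1281905 ] [1.79922397e+02 5.26776945e-02 8.99506532e+01] [ 0.65959928 -0.96755201  2.97905335] 0.015983023370601236
```

apply_moves(rotation=[[0,0,0],[0,0,0],[0,0,0],[0,0,0],[0,0,0],[0,0,0],[0,0,0],[0,0,0],[0,0,0],[0,0,0],[0,0,0],[0,0,0]], offset=[[0,0,-3],[0,0,-4],[0,-10,-4],[0,-25,-4],[0,-40,-4],[0,-55,-4],[0,-60,-4],[0,-60,-30],[0,-60,-60],[0,-60,-90],[0,-60,-115],[0,-60,-124]], hand=[0,0,0,0,0,0,0,0,0,0,0,0])

```text
clock: 27.38
eef_pos: [0.5016, -0.3056, 0.256]
tool_rot: [179.7, 0.2, 90.0]
force: [0.4, -0.1, -0.8]
grip_width: 0.016
grip_force: 25.0
```

apply_moves(rotation=[[0,0,0],[0,0,0],[0,0,-3],[0,0,-6],[0,0,-9],[0,0,-12],[0,0,-15],[0,0,-16],[0,0,-16],[0,0,-16]], offset=[[25,-6,0],[60,-15,0],[97,-25,0],[134,-35,0],[171,-45,0],[208,-55,0],[240,-64,0],[265,-70,0],[275,-71,0],[275,-71,0]], hand=[0,0,0,0,0,0,0,0,0,0])

```text
clock: 28.22
eef_pos: [0.4297, -0.0284, 0.2506]
tool_rot: [180.0, -0.0, 106.1]
force: [-0.7, -0.5, -2.0]
grip_width: 0.0156
grip_force: 25.0
```

```bash
cat >> h.py <<'E'
from scipy.ndimage import map_coordinates as mc
def edges(im,pts,s,xs,th):
    uv=np.array([proj(s,p) for p in pts]); g=mc(im,[uv[:,1],uv[:,0]],order=1); i=np.nonzero(g>th)[0]
    return (xs[i[0]],xs[i[-1]]) if len(i) else None
def plate_lat(yawd,half,dz,th=75):
    """held plate: left/right edge (mm along tool x) on its +x face, at heights below tcp; hole offset dz"""
    s=avg("scene",4); tcp=bot.observe()["eef_pos"]; y=np.radians(yawd); n=np.array([np.cos(y),np.sin(y),0]); l=np.array([-n[1],n[0],0]); xs=np.arange(-35,35,.25)
    im=s["image"][:,:,0].astype(float)
    for h in(.015,.025,.035):
        e=edges(im,[tcp+half*n+l*x/1e3-[0,0,dz+h] for x in xs],s,xs,th); print("plate",h,e,np.mean(e) if e else None)
    zs=np.arange(-20,80,.25)
    print("z edges below hole",edges(im,[tcp+half*n+l*.012-[0,0,dz+z/1e3] for z in zs],s,zs,th))
    return s,tcp
E
python3 - <<'E'
from h import *
s,tcp=plate_lat(16,.008,.0322); print(tcp,bot.observe()["tool_rot"])
# knuckle unmoved? cheek rear top corners, flange
f=np.load("f0.npz"); a=cv2.GaussianBlur(f["s"],(0,0),1).astype(int); b=cv2.GaussianBlur(s["image"],(0,0),1).astype(int)
# flange lower rim: white/blue boundary via blue-dominance mask
for im in(a,b):
    m=(im[:,:,2]-im[:,:,0]<30)[168:205,240:295]; ys,xs=np.nonzero(m); print(m.sum(),240+xs.min(),240+xs.max(),168+ys.max(), xs.mean()+240, ys.mean()+168)
E
```

```text
plate 0.015 (np.float64(-20.25), np.float64(23.5)) 1.625
plate 0.025 (np.float64(-20.0), np.float64(23.25)) 1.625
plate 0.035 (np.float64(-20.0), np.float64(23.25)) 1.625
z edges below hole (np.float64(-20.0), np.float64(48.0))
[ 0.43007144 -0.03123074  0.25054107] [-1.79936160e+02  5.45947523e-03  1.05858934e+02]
736 250 281 196 265.30298913043475 181.88451086956522
877 240 270 204 254.23261117445838 188.81413911060434
```

```bash
python3 - <<'E'
from h import *
s=avg("scene",5); t=avg("top",5); np.savez("f1.npz",t=t["image"],s=s["image"])
crop=lambda c,b,f:cv2.resize(c["image"][b[1]:b[3],b[0]:b[2],::-1],None,fx=f,fy=f,interpolation=cv2.INTER_CUBIC)
cv2.imwrite("pics/m1.png",np.hstack([crop(s,(220,135,290,210),7),crop(t,(270,215,312,260),11.67)[:525]]))
E
```

```text
(no output)
```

View pics/m1.png

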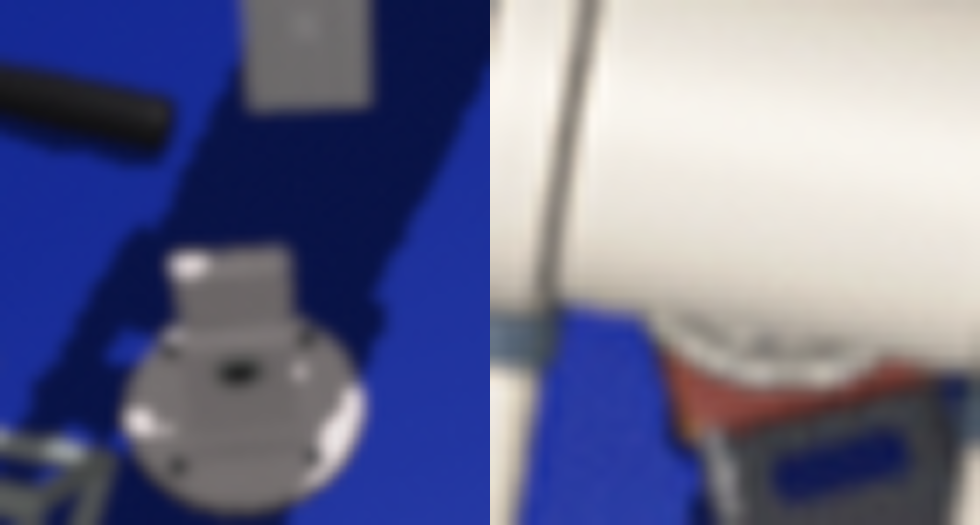

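The knuckle has been knocked: its rear cheek-top corners are now at about (167,260) and (288,250) in the left crop. I'll move aside for a clear, unshaded look.

apply_moves(rotation=[[0,0,0],[0,0,0],[0,0,0],[0,0,0],[0,0,0],[0,0,0],[0,0,0],[0,0,0],[0,0,0],[0,0,0]], offset=[[-30,0,0],[-65,0,0],[-100,0,0],[-135,0,0],[-170,0,0],[-205,0,0],[-235,0,0],[-250,0,0],[-250,0,0],[-250,0,0]], hand=[0,0,0,0,0,0,0,0,0,0])

```text
clock: 29.75
eef_pos: [0.4983, -0.2709, 0.2504]
tool_rot: [-180.0, -0.1, 105.9]
force: [0.1, 0.5, -1.4]
grip_width: 0.0159
grip_force: 25.0
```

```bash
python3 - <<'E'
from h import *
s=avg("scene",6); t=avg("top",6); np.savez("f2.npz",t=t["image"],s=s["image"]); print(bot.observe()["eef_pos"])
f0=np.load("f0.npz")
# flange ellipse centroid in the top view: nonblue mask, connected comp nearest
for im in(f0["t"],t["image"]):
    a=im.astype(int); m=((a[:,:,2]-a[:,:,0])<40).astype(np.uint8); n,lab,st,ce=cv2.connectedComponentsWithStats(m)
    for i in range(1,n):
        if 400<st[i,4]<1500 and 240<ce[i,0]<360 and 200<ce[i,1]<290: print(st[i],ce[i],onz(t,*ce[i],.02))
crop=lambda c,b,f:cv2.resize(c["image"][b[1]:b[3],b[0]:b[2],::-1],None,fx=f,fy=f,interpolation=cv2.INTER_CUBIC)
cv2.imwrite("pics/m2.png",np.hstack([crop(s,(230,155,278,211),8.3),crop(t,(272,215,320,271),8.3)]))
E
```

```text
[ 0.49849665 -0.27030673  0.25125628]
[278 232  30  30 714] [292.39355742 246.21008403] [ 0.42934434 -0.03133398  0.02      ]
[285 219  30  29 703] [299.41963016 233.0113798 ] [ 0.47305176 -0.05357751  0.02      ]
```

View pics/m2.png

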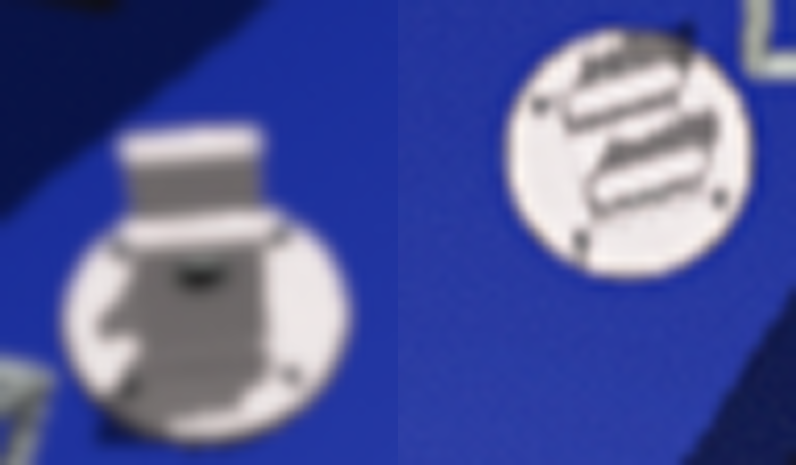

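The view is clear now. Scene strips lie at y ≈ 145 (rear) and 225 (front). In the top view the flange is centred at about (628,152). Next I fit the yaw and slot centre numerically.

```bash
cat >> h.py <<'E'
def fitk(im,c,c0,z,yaws,lat=np.arange(-16,17,2)):
    xs=np.arange(-32,32,.5); best=[]
    for yd in yaws:
        y=np.radians(yd); n=np.array([np.cos(y),np.sin(y)]); l=np.array([-n[1],n[0]])
        G=np.mean([mc(im,np.array([proj(c,(*(c0+n*x/1e3+l*a/1e3),z)) for x in xs]).T[::-1],order=1) for a in lat],0)
        d=np.gradient(G,.5); best.append((round((d**2).sum()),yd))
    best.sort(reverse=True); print("yaw",best[:4]); yd=best[0][1]
    y=np.radians(yd); n=np.array([np.cos(y),np.sin(y)]); l=np.array([-n[1],n[0]])
    G=np.mean([mc(im,np.array([proj(c,(*(c0+n*x/1e3+l*a/1e3),z)) for x in xs]).T[::-1],order=1) for a in lat],0); d=np.gradient(G,.5)
    print([(xs[i],round(d[i],1)) for i in range(1,len(xs)-1) if abs(d[i])>6 and abs(d[i])>=abs(d[i-1]) and abs(d[i])>abs(d[i+1])])
    for x in(-16,-14,16,18):
        ls=np.arange(-32,32,.5); g=mc(im,np.array([proj(c,(*(c0+n*x/1e3+l*a/1e3),z)) for a in ls]).T[::-1],order=1); dd=np.gradient(g,.5)
        print(x,ls[dd[:64].argmax()],ls[64+dd[64:].argmin()])
E
python3 - <<'E'
from h import *
s=cam("scene"); t=cam("top"); Y=np.arange(8,24,1)
for nm,c0 in(("f0",[.43,-.0295]),("f2",[.4737,-.0517])):
    f=np.load(nm+".npz"); print(nm)
    fitk(f["s"][:,:,0].astype(float),s,np.array(c0),.091,Y)
    print("top"); fitk(f["t"][:,:,0].astype(float),t,np.array(c0),.085,Y,np.arange(-16,17,2))
E
```

```text
f0
yaw [(12351, np.int64(15)), (12350, np.int64(16)), (12331, np.int64(17)), (12318, np.int64(14))]
[(np.float64(-22.0), np.float64(20.3)), (np.float64(-18.5), np.float64(16.0)), (np.float64(-9.5), np.float64(-12.5)), (np.float64(-8.5), np.float64(-12.5)), (np.float64(13.0), np.float64(13.9)), (np.float64(15.0), np.float64(11.8)), (np.float64(23.5), np.float64(-12.6)), (np.float64(25.0), np.float64(-12.5))]
-16 -26.5 22.0
-14 -25.0 22.0
16 -29.5 24.0
18 -29.5 24.0
top
yaw [(13373, np.int64(19)), (13338, np.int64(18)), (13295, np.int64(20)), (13208, np.int64(17))]
[(np.float64(-27.5), np.float64(-10.8)), (np.float64(-22.0), np.float64(13.2)), (np.float64(-12.5), np.float64(-17.3)), (np.float64(-2.0), np.float64(17.4)), (np.float64(6.0), np.float64(-15.4)), (np.float64(11.5), np.float64(15.0)), (np.float64(21.5), np.float64(-16.7))]
-16 -22.5 18.0
-14 -22.0 17.5
16 -24.0 16.0
18 -24.5 20.5
f2
yaw [(13355, np.int64(18)), (13352, np.int64(19)), (13329, np.int64(17)), (13310, np.int64(20))]
[(np.float64(-21.5), np.float64(21.3)), (np.float64(-9.0), np.float64(-13.5)), (np.float64(13.0), np.float64(14.8)), (np.float64(24.5), np.float64(-13.8))]
-16 -26.5 21.5
-14 -26.5 23.0
16 -26.5 26.5
18 -24.0 24.5
top
yaw [(15067, np.int64(19)), (15040, np.int64(18)), (15000, np.int64(20)), (14906, np.int64(17))]
[(np.float64(-28.0), np.float64(-12.4)), (np.float64(-22.0), np.float64(15.9)), (np.float64(-12.0), np.float64(-17.6)), (np.float64(-2.5), np.float64(16.6)), (np.float64(5.5), np.float64(-17.1)), (np.float64(11.5), np.float64(17.0)), (np.float64(21.5), np.float64(-16.2))]
-16 -25.5 19.0
-14 -21.5 18.5
16 -26.5 18.5
18 -25.0 28.0
```

The knuckle centre is now at about (0.473, −0.0535), yaw ≈ 18°. Flange centroid and both strip fits agree, and the slot measures about 22 mm. I'll try the 16 mm plate there.

apply_moves(rotation=[[0,0,0],[0,0,0],[0,0,0],[0,0,-1],[0,0,-2],[0,0,-2],[0,0,-2],[0,0,-2],[0,0,-2],[0,0,-2]], offset=[[30,5,0],[65,11,0],[100,17,0],[135,23,0],[170,29,0],[200,34,0],[214,35,15],[214,35,40],[214,35,50],[214,35,50]], hand=[0,0,0,0,0,0,0,0,0,0])

```text
clock: 31.28
eef_pos: [0.4721, -0.0549, 0.198]
tool_rot: [-179.7, -0.1, 108.0]
force: [-0.5, -1.1, -1.7]
grip_width: 0.0163
grip_force: 25.0
```

```bash
python3 - <<'E'
from h import *
s,tcp=plate_lat(18,.008,.0322); print(tcp,bot.observe()["tool_rot"])
E
```

```text
plate 0.015 (np.float64(-20.5), np.float64(22.75)) 1.125
plate 0.025 (np.float64(-20.75), np.float64(22.75)) 1.0
plate 0.035 (np.float64(-20.5), np.float64(23.0)) 1.25
z edges below hole (np.float64(-15.0), np.float64(79.75))
[ 0.47378974 -0.05579978  0.20248838] [1.79917456e+02 5.00210253e-02 1.07888086e+02]
```

apply_moves(rotation=[[0,0,0],[0,0,0],[0,0,0],[0,0,0],[0,0,0],[0,0,0],[0,0,0],[0,0,0],[0,0,0],[0,0,0],[0,0,0]], offset=[[1,0,12],[1,0,22],[1,0,30],[1,0,38],[1,0,46],[1,0,56],[1,0,66],[1,0,76],[1,0,86],[1,0,92],[1,0,92]], hand=[0,0,0,0,0,0,0,0,0,0,0])

```text
clock: 32.4
eef_pos: [0.4721, -0.054, 0.107]
tool_rot: [-179.8, -0.1, 108.0]
force: [0.0, 0.8, -1.9]
grip_width: 0.0155
grip_force: 25.0
```

apply_moves(rotation=[[0,0,0],[0,0,0],[0,0,0],[0,0,0]], offset=[[0,0,1.5],[0,0,3],[0,0,4],[0,0,4]], hand=[0,0,0,0])

```text
clock: 32.73
eef_pos: [0.4732, -0.0542, 0.1054]
tool_rot: [180.0, 0.0, 108.0]
force: [-0.0, -0.1, -2.3]
grip_width: 0.016
grip_force: 25.0
```

apply_moves(rotation=[[0,0,0],[0,0,0],[0,0,0],[0,0,0]], offset=[[0,0,1],[0,0,2],[0,0,2.5],[0,0,2.5]], hand=[0,0,0,0])

```text
clock: 33.07
eef_pos: [0.4734, -0.0543, 0.1053]
tool_rot: [179.9, 0.1, 108.0]
force: [-4.2, 0.3, 8.7]
grip_width: 0.0159
grip_force: 25.0
```

apply_moves(rotation=[[0,0,0],[0,0,0],[0,0,0],[0,0,0]], offset=[[0,0,-2],[0,1,-2.5],[0,2,-2.5],[0,2,-2.5]], hand=[0,0,0,0])

```text
clock: 33.4
eef_pos: [0.4752, -0.0536, 0.1053]
tool_rot: [180.0, 0.0, 108.0]
force: [-0.7, -0.8, 1.3]
grip_width: 0.0158
grip_force: 25.0
```

apply_moves(rotation=[[0,0,0],[0,0,0],[0,0,0],[0,0,0]], offset=[[0,-1,0],[0,-2.5,0],[0,-4,0],[0,-4,0]], hand=[0,0,0,0])

```text
clock: 33.73
eef_pos: [0.4718, -0.0546, 0.1054]
tool_rot: [179.9, 0.0, 108.0]
force: [5.0, 0.3, -0.5]
grip_width: 0.0159
grip_force: 25.0
```

apply_moves(rotation=[[0,0,0],[0,0,0],[0,0,0],[0,0,0],[0,0,0],[0,0,0]], offset=[[0,2,0],[0,3.5,0],[0,4.5,0],[0,5.5,0],[0,5.5,0],[0,5.5,0]], hand=[0,0,0,0,0,0])

```text
clock: 34.23
eef_pos: [0.4759, -0.0533, 0.1053]
tool_rot: [-179.9, 0.0, 107.9]
force: [-4.2, -0.8, 6.0]
grip_width: 0.0158
grip_force: 25.0
```

The 16 mm plate has more than 4 mm of free travel, so it rattles and the 20 mm one belongs. I'll hang the 16 on stand peg 1.

apply_moves(rotation=[[0,0,0],[0,0,0],[0,0,0],[0,0,0],[0,0,0],[0,0,0],[0,0,4],[0,0,8],[0,0,12],[0,0,15],[0,0,18],[0,0,18.6]], offset=[[0,-2.5,-10],[0,-2.5,-40],[0,-2.5,-75],[0,0,-105],[0,0,-130],[10,5,-147],[40,16,-155],[72,29,-155],[106,43,-155],[140,57,-155],[174,71,-155],[208,85,-155]], hand=[0,0,0,0,0,0,0,0,0,0,0,0])

```text
clock: 35.23
eef_pos: [0.4928, 0.1729, 0.26]
tool_rot: [-180.0, -0.0, 89.2]
force: [0.6, 0.3, -1.8]
grip_width: 0.0162
grip_force: 25.0
```

apply_moves(rotation=[[0,0,0],[0,0,0],[0,0,0],[0,0,0],[0,0,0],[0,0,0],[0,0,0],[0,0,0],[0,0,0],[0,0,0]], offset=[[25,2,0],[40,3,5],[41,3,30],[41,3,55],[41,3,80],[41,3,105],[41,3,120],[41,3,128],[41,3,128],[41,3,128]], hand=[0,0,0,0,0,0,0,0,0,0])

```text
clock: 36.07
eef_pos: [0.4966, 0.212, 0.1326]
tool_rot: [180.0, -0.0, 89.4]
force: [-0.8, 0.3, -1.9]
grip_width: 0.0159
grip_force: 25.0
```

```bash
python3 - <<'E'
from h import *
s,tcp=plate_lat(0,.008,.0322); print(tcp,bot.observe()["tool_rot"],bot.observe()["force"])
t=cam("top"); im=s["image"][:,:,0].astype(float)
# peg 1: find its lateral position in scene at z=.1 for several x
xs=np.arange(-15,15,.25)
for x in(.535,.545,.555):
    g=mc(im,np.array([proj(s,(x,.2134+a/1e3,.104)) for a in xs]).T[::-1],order=1); w=np.clip(g-90,0,None); print(x,(xs*w).sum()/w.sum(),g.max(),g.min())
E
```

```text
plate 0.015 (np.float64(-22.75), np.float64(22.75)) 0.0
plate 0.025 (np.float64(-22.75), np.float64(23.0)) 0.125
plate 0.035 (np.float64(-22.5), np.float64(23.0)) 0.25
z edges below hole (np.float64(3.5), np.float64(50.25))
[0.49729084 0.21219971 0.13386986] [ 1.79854241e+02 -5.66498113e-02  8.93519074e+01] [ 0.71266028 -0.36192841 -1.47382031]
0.535 nan 85.82447442242582 79.8731408096718
0.545 nan 82.87921543693233 17.484035640072037
0.555 nan 78.02275151882189 22.308651527380363<stdin>:7: RuntimeWarning: invalid value encountered in scalar divide
```

apply_moves(rotation=[[0,0,0],[0,0,0],[0,0,0],[0,0,0],[0,0,0],[0,0,0],[0,0,0],[0,0,0],[0,0,0],[0,0,0],[0,0,0]], offset=[[0.5,0,1.5],[0.5,0,1.5],[0.5,8,1.5],[0.5,18,1.5],[0.5,30,1.5],[0.5,42,1.5],[0.5,52,1.5],[0.5,58,1.5],[0.5,58,4],[0.5,58,5.5],[0.5,58,6.5]], hand=[0,0,0,0,0,0,0,0,0,0,0])

```text
clock: 37.23
eef_pos: [0.5562, 0.2121, 0.1283]
tool_rot: [179.7, -0.1, 89.3]
force: [0.7, -0.8, 10.6]
grip_width: 0.016
grip_force: 25.0
```

apply_moves(rotation=[[0,0,0],[0,0,0],[0,0,0],[0,0,0],[0,0,0],[0,0,0],[0,0,0],[0,0,0],[0,0,0],[0,0,0],[0,0,0],[0,0,0]], offset=[[0,0,-1],[0,0,-1],[0,0,-1],[0,0,-1],[0,0,-5],[0,0,-25],[0,0,-50],[0,0,-75],[0,0,-100],[-15,0,-105],[-40,-2,-105],[-75,-4,-105]], hand=[50,50,50,50,50,50,50,50,50,50,50,50])

```text
clock: 38.23
eef_pos: [0.5495, 0.1368, 0.2302]
tool_rot: [180.0, -0.0, 89.5]
force: [0.2, -0.4, -0.1]
grip_width: 0.0497
grip_force: 0.0
```

apply_moves(rotation=[[0,0,0],[0,0,0],[0,0,0],[0,0,0],[0,0,0],[0,0,0],[0,0,0],[0,0,-0.6],[0,0,-0.6],[0,0,-0.6],[0,0,-0.6],[0,0,-0.6]], offset=[[-36,-2,0],[-74,-3,0],[-112,-4,0],[-150,-4,0],[-188,-2,0],[-226,0,0],[-264,2,0],[-302,5,0],[-340,7,0],[-370,9,0],[-384,9,0],[-386,9,0]], hand=[50,50,50,50,50,50,50,50,50,50,50,50])

```text
clock: 39.23
eef_pos: [0.5531, -0.2523, 0.2288]
tool_rot: [-179.9, -0.0, 89.7]
force: [-0.2, -0.3, -0.5]
grip_width: 0.0497
grip_force: 0.0
```

```bash
python3 - <<'E'
from h import *
s=avg("scene",3); t=avg("top",3); o=bot.observe(); print(o["eef_pos"],o["tool_rot"])
im=s["image"].astype(int)
for y in(.338,.276,.2135):
    u,v=proj(s,(.556,y,.138)); u,v=round(u),round(v); w=im[v-8:v+9,u-8:u+9]; m=(w.max(2)<60)
    ys,xs=np.nonzero(m); P=onplane(s,u-8+xs.mean(),v-8+ys.mean(),(.556,0,0),np.array([1,0,0])); print(m.sum(),P)
E
```

```text
[ 0.55462656 -0.24760262  0.2310065 ] [ 1.79968277e+02 -2.63807618e-03  9.00766901e+01]
51 [0.556      0.33070467 0.13424553]
50 [0.556      0.2718154  0.13518885]
69 [0.556      0.20829212 0.13542064]
```

apply_moves(rotation=[[0,0,0],[0,0,0],[0,0,0],[0,0,0],[0,0,0],[0,0,0],[0,0,0],[0,0,0],[0,0,0],[0,0,0],[0,0,0],[0,0,0]], offset=[[-1.5,2,10],[-1.5,2,35],[-1.5,2,60],[-1.5,2,82],[-1.5,2,98],[-1.5,2,103],[-1.5,2,103],[-1.5,2,103],[-1.5,2,103],[-1.5,2,103],[-1.5,2,103],[-1.5,2,103]], hand=[50,50,50,50,50,50,50,0,0,0,0,0], force=25)

```text
clock: 40.53
eef_pos: [0.5568, -0.251, 0.1287]
tool_rot: [179.9, 0.0, 90.0]
force: [0.6, -0.1, 1.6]
grip_width: 0.0202
grip_force: 8.4
```

```bash
python3 - <<'E'
from h import *
cam("scene");o=bot.observe(); print(o["eef_pos"],o["tool_rot"],o["force"],o["grip_width"])
E
```

```text
[ 0.5566191  -0.2509656   0.12861852] [1.79933197e+02 4.49166083e-02 8.99503592e+01] [1.33497059 0.64112708 2.88414224] 0.019687700771011882
```

apply_moves(rotation=[[0,0,0],[0,0,0],[0,0,0],[0,0,0],[0,0,0],[0,0,0],[0,0,0],[0,0,0],[0,0,0],[0,0,0],[0,0,0],[0,0,0]], offset=[[0,0,0],[0,0,-3],[0,0,-4],[0,-10,-4],[0,-25,-4],[0,-40,-4],[0,-55,-4],[0,-61,-4],[-5,-61,-30],[-10,-61,-60],[-15,-61,-90],[-20,-61,-115]], hand=[0,0,0,0,0,0,0,0,0,0,0,0])

```text
clock: 41.58
eef_pos: [0.4955, -0.2708, 0.2446]
tool_rot: [179.9, 0.0, 90.0]
force: [0.6, 0.1, -0.8]
grip_width: 0.0198
grip_force: 25.0
```

apply_moves(rotation=[[0,0,0],[0,0,0],[0,0,0]], offset=[[0,0,-8],[0,0,-8],[0,0,-8]], hand=[0,0,0])

```text
clock: 41.83
eef_pos: [0.4955, -0.2705, 0.2494]
tool_rot: [-180.0, -0.0, 90.0]
force: [-0.1, 0.2, -2.9]
grip_width: 0.0195
grip_force: 25.0
```

```bash
python3 - <<'E'
from h import *
s=avg("scene",6); t=avg("top",6); np.savez("f3.npz",t=t["image"],s=s["image"]); o=bot.observe(); print(o["eef_pos"],o["tool_rot"],o["force"],o["grip_width"])
a=t["image"].astype(int); m=((a[:,:,2]-a[:,:,0])<40).astype(np.uint8); n,lab,st,ce=cv2.connectedComponentsWithStats(m)
for i in range(1,n):
    if 400<st[i,4]<1500 and 240<ce[i,0]<360 and 190<ce[i,1]<290: print(st[i],ce[i],onz(t,*ce[i],.02))
Y=np.arange(8,26,1); c0=np.array([.4737,-.0517])
fitk(s["image"][:,:,0].astype(float),s,c0,.091,Y); print("top"); fitk(t["image"][:,:,0].astype(float),t,c0,.085,Y)
E
```

```text
[ 0.49530898 -0.27067882  0.25060729] [ 1.79999448e+02 -2.46031222e-04  8.99504656e+01] [-0.27451195 -0.43883952 -1.87854579] 0.020032144101656654
[285 219  30  30 706] [299.35835694 233.16997167] [ 0.47252655 -0.05338504  0.02      ]
yaw [(13382, np.int64(18)), (13369, np.int64(19)), (13368, np.int64(17)), (13341, np.int64(16))]
[(np.float64(-22.0), np.float64(21.2)), (np.float64(-9.5), np.float64(-13.4)), (np.float64(12.5), np.float64(14.7)), (np.float64(24.5), np.float64(-13.9))]
-16 -26.5 21.5
-14 -26.5 23.0
16 -26.5 27.5
18 -26.5 27.5
top
yaw [(15806, np.int64(19)), (15778, np.int64(18)), (15721, np.int64(20)), (15633, np.int64(17))]
[(np.float64(-28.0), np.float64(-12.5)), (np.float64(-22.0), np.float64(15.8)), (np.float64(-12.0), np.float64(-17.7)), (np.float64(-3.0), np.float64(17.6)), (np.float64(5.5), np.float64(-17.5)), (np.float64(11.5), np.float64(17.4)), (np.float64(21.5), np.float64(-16.5)), (np.float64(31.0), np.float64(8.5))]
-16 -22.5 19.0
-14 -21.5 18.5
16 -26.5 18.5
18 -25.0 26.0
```

apply_moves(rotation=[[0,0,-3],[0,0,-6],[0,0,-9],[0,0,-12],[0,0,-15],[0,0,-18],[0,0,-18],[0,0,-18],[0,0,-18],[0,0,-18]], offset=[[30,-3,0],[65,-7,0],[100,-11,0],[135,-15,0],[170,-18,0],[202,-21,0],[217,-22,15],[217,-22,40],[217,-22,47],[217,-22,47]], hand=[0,0,0,0,0,0,0,0,0,0])

```text
clock: 43.27
eef_pos: [0.4724, -0.0534, 0.2013]
tool_rot: [-179.8, -0.1, 108.0]
force: [-0.3, -0.0, -2.6]
grip_width: 0.0199
grip_force: 25.0
```

```bash
python3 - <<'E'
from h import *
cam("top");cam("top")
s,tcp=plate_lat(18,.010,.0326); o=bot.observe(); print(tcp,o["tool_rot"],o["force"])
n=np.array([.951,.309]);l=np.array([-.309,.951]); print("n,lat",n@tcp[:2],l@tcp[:2])
E
```

```text
plate 0.015 (np.float64(-20.5), np.float64(23.0)) 1.25
plate 0.025 (np.float64(-20.25), np.float64(23.0)) 1.375
plate 0.035 (np.float64(-20.75), np.float64(22.75)) 1.0
z edges below hole (np.float64(-19.75), np.float64(79.75))
[ 0.47399537 -0.05428384  0.20495369] [1.79905847e+02 5.48507433e-02 1.07894064e+02] [ 0.81793437 -0.99016211 -1.59164947]
n,lat 0.4339958895851206 -0.19808849891520233
```

apply_moves(rotation=[[0,0,0],[0,0,0],[0,0,0],[0,0,0],[0,0,0],[0,0,0],[0,0,0],[0,0,0]], offset=[[0,-0.4,10],[0,-0.4,20],[0,-0.4,28],[0,-0.4,32],[0,-0.4,35],[0,-0.4,38],[0,-0.4,41],[0,-0.4,41]], hand=[0,0,0,0,0,0,0,0])

```text
clock: 44.23
eef_pos: [0.4732, -0.0537, 0.1621]
tool_rot: [180.0, -0.0, 108.0]
force: [0.1, 0.7, -3.2]
grip_width: 0.0199
grip_force: 25.0
```

apply_moves(rotation=[[0,0,0],[0,0,0],[0,0,0],[0,0,0],[0,0,0],[0,0,0],[0,0,0],[0,0,0]], offset=[[0,0,3],[0,0,6],[0,0,9],[0,0,12],[0,0,15],[0,0,18],[0,0,20],[0,0,20]], hand=[0,0,0,0,0,0,0,0])

```text
clock: 44.9
eef_pos: [0.4732, -0.0537, 0.1421]
tool_rot: [180.0, -0.0, 108.0]
force: [1.9, 0.6, -2.7]
grip_width: 0.0197
grip_force: 25.0
```

apply_moves(rotation=[[0,0,0],[0,0,0],[0,0,0],[0,0,0],[0,0,0],[0,0,0],[0,0,0],[0,0,0],[0,0,0],[0,0,0]], offset=[[0,0,4],[0,0,8],[0,0,12],[0,0,16],[0,0,20],[0,0,24],[0,0,28],[0,0,31],[0,0,33],[0,0,33]], hand=[0,0,0,0,0,0,0,0,0,0])

```text
clock: 45.73
eef_pos: [0.4732, -0.0537, 0.1091]
tool_rot: [-180.0, -0.0, 108.0]
force: [3.5, 0.9, -3.6]
grip_width: 0.0196
grip_force: 25.0
```

apply_moves(rotation=[[0,0,0],[0,0,0],[0,0,0],[0,0,0],[0,0,0]], offset=[[0,0,1.5],[0,0,3],[0,0,4],[0,0,5],[0,0,5]], hand=[0,0,0,0,0])

```text
clock: 46.15
eef_pos: [0.4734, -0.0539, 0.1058]
tool_rot: [179.9, 0.0, 107.9]
force: [1.0, 0.4, 5.1]
grip_width: 0.02
grip_force: 25.0
```

Fully home. Release, retreat and check.

apply_moves(rotation=[[0,0,0],[0,0,0],[0,0,0],[0,0,0],[0,0,0],[0,0,0],[0,0,0],[0,0,0],[0,0,0],[0,0,0],[0,0,0],[0,0,0]], offset=[[0,0,-1],[0,0,-1],[0,0,-1],[0,0,-1],[0,0,-1],[0,0,-15],[0,0,-40],[0,0,-75],[0,0,-105],[-10,0,-125],[-40,0,-135],[-75,0,-135]], hand=[50,50,50,50,50,50,50,50,50,50,50,50])

```text
clock: 47.15
eef_pos: [0.4974, -0.1251, 0.2439]
tool_rot: [179.7, 0.2, 108.1]
force: [1.3, -0.0, 1.3]
grip_width: 0.0504
grip_force: 0.0
```

apply_moves(rotation=[[0,0,0],[0,0,0],[0,0,0],[0,0,0],[0,0,0],[0,0,0],[0,0,0],[0,0,0],[0,0,0]], offset=[[-30,0,0],[-65,0,0],[-100,0,0],[-135,0,0],[-170,0,0],[-190,0,0],[-200,0,0],[-200,0,0],[-200,0,0]], hand=[50,50,50,50,50,50,50,50,50])

```text
clock: 47.9
eef_pos: [0.5578, -0.3149, 0.2392]
tool_rot: [-180.0, -0.1, 107.9]
force: [-0.2, -0.2, 0.6]
grip_width: 0.0503
grip_force: 0.0
```

```bash
python3 - <<'E'
from h import *
s=avg("scene",6); t=avg("top",6); np.savez("f4.npz",t=t["image"],s=s["image"]); o=bot.observe(); print(o["eef_pos"],o["force"],o["grip_width"])
a=t["image"].astype(int); m=((a[:,:,2]-a[:,:,0])<40).astype(np.uint8); k,lab,st,ce=cv2.connectedComponentsWithStats(m)
for i in range(1,k):
    if 300<st[i,4]<1800 and 240<ce[i,0]<360 and 190<ce[i,1]<290: print(st[i],ce[i],onz(t,*ce[i],.02))
y=np.radians(18); n=np.array([np.cos(y),np.sin(y)]); l=np.array([-n[1],n[0]]); c0=n*.4335+l*-.1970
ls=np.arange(-34,34,.5)
def prof(im,c,x,z,ch=0):
    g=mc(im[:,:,ch].astype(float),np.array([proj(c,(*(c0+n*x/1e3+l*q/1e3),z)) for q in ls]).T[::-1],order=1); d=np.gradient(g,.5); i=d[:68].argmax(); j=68+d[68:].argmin(); return ls[i],ls[j],(ls[i]+ls[j])/2
im=s["image"]
print("plate top scene x=8 z97",prof(im,s,8,.097),prof(im,s,5,.097),"top",prof(t["image"],t,8,.097),prof(t["image"],t,-7,.097))
print("cheek front axis scene",prof(im,s,17,.090),"rear",prof(im,s,-17,.090),"top",prof(t["image"],t,17,.09),prof(t["image"],t,-17,.09))
# tab top: dark band on plate: height check on tab (+x face), z from .09 up along centre line, and at lateral rows
zs=np.arange(.090,.150,.001); g=mc(im[:,:,0].astype(float),np.array([proj(s,(*(c0+n*.010),z)) for z in zs]).T[::-1],order=1)
print("centre col",[(round(z*1e3),int(v)) for z,v in zip(zs,g)][::4])
q=mc(im[:,:,0].astype(float),np.array([proj(s,(*(c0+n*.010+l*b/1e3),.118)) for b in ls]).T[::-1],order=1); w=ls[q<70]; print("tab lat at z118",w.min(),w.max())
cv2.imwrite("pics/z.png",im[150:215,225:290,::-1])
E
```

```text
[ 0.55788803 -0.31525415  0.23973168] [-0.09096304  0.01288756  0.36414114] 0.05015701797610473
[285 219  30  30 707] [299.37765205 233.11173975] [ 0.4727192  -0.05344524  0.02      ]
plate top scene x=8 z97 (np.float64(-24.5), np.float64(24.5), np.float64(0.0)) (np.float64(-24.0), np.float64(24.5), np.float64(0.25)) top (np.float64(-22.5), np.float64(20.0), np.float64(-1.25)) (np.float64(-23.0), np.float64(21.5), np.float64(-0.75))
cheek front axis scene (np.float64(-25.5), np.float64(29.0), np.float64(1.75)) rear (np.float64(-25.0), np.float64(24.5), np.float64(-0.25)) top (np.float64(-22.5), np.float64(20.5), np.float64(-1.0)) (np.float64(-22.0), np.float64(21.0), np.float64(-0.5))
centre col [(90, 104), (94, 90), (98, 70), (102, 45), (106, 26), (110, 17), (114, 15), (118, 14), (122, 15), (126, 16), (130, 24), (134, 34), (138, 38), (142, 39), (146, 39)]
tab lat at z118 -34.0 33.5
```

```bash
python3 -c "
from h import *
print(bot.hand_in())"
```

```text
the job is handed in; nothing more can be done
None
```

The 20 mm spacer stands fully home in the knuckle, flush with the cheeks to about 0.5 mm by camera. The 8, 12 and 16 mm plates were each tried first and rattled, and now hang on stand pegs 3, 2 and 1. No 24 mm plate was present. The job was handed in at about 48 s; no verdict was returned. One image I viewed was 980 × 525, over the 800 × 600 limit.

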